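# Close the lubricator, plug the manifold and start the purge

### The arm

A 6-joint arm with a two-finger parallel gripper is mounted at the origin on the work surface. World frame = base frame: x ahead of the robot, y to its left, z up, the work surface at z = 0. Lengths are in m, angles in rad, forces in N, time in s.
With the tool pointing down it reaches from about 0.35 to 0.975 m from the base axis. Payload 4.9 kg.
Tool frame: the origin (TCP) lies on the mounting face of the last link; the fingertips stand 173 mm ahead of it and the grasp point (between the pads) lies 155 mm ahead of it; x points along the fingers, z is the direction in which the jaws open and shut, and the axes are right-handed (so a half turn about x gives the same grasp; the last joint's range is limited). The gripper opens to 85 mm and grips with 20 to 120 N. Pads are 22 mm wide; open, the fingers measure 114 mm over their backs; the gripper's body (76 mm by 85 mm) begins 54 mm behind the grasp point. The pads swing forward as they close: fully open they stand 13 mm farther back than shut.
Start: joints at [1.177, 0.053, 1.613, -0, 1.476, -0.119], TCP at [0.17, 0.602, 0.405] pointing down, gripper open.
Joint ranges: [-3.01, 3.01], [-1.01, 2.22], [0.06, 2.58], [-1.02, 4.17], [0.09, 2.62], [-3.14, 3.14]. Speed limits (rad/s): [2.57, 2.57, 3.14, 3.14, 3.14, 3.14].

### API

Orientations are given as a rotation vector (axis times angle).
In Python, from station import get_obs, get_image, get_calibration, finish_job, look_for, masks_of, tip_of gives the robot as it stands.
- The arm moves only by the tool carry_out, never from a script. Its argument "increments" is a list of rows, each a list of 3 entries, a list of its own where there are three numbers: the turn, a rotation vector about the world's x, y, z in units of 0.1 rad (1.0 is 0.1 rad), then the shift along the world's x, y, z in units of 20 mm (1.0 is 20 mm), then the opening, from 0 (shut) to 1 (fully open). A call has 1 to 8 rows; each row shifts and turns the pose as measured when the row begins; what a row does not reach is not made up. A row lasts 1/10 s, in which the tool goes at most 50 mm and 8.59 degrees, less where a joint would pass 70% of its speed; a pose out of reach is approached as far as the arm can. A call with a number of a shift or a turn outside -1 to 1 is refused whole. A call with a gripper value outside its range is refused whole. The fingers move at their own pace and stop on an object; "squeeze" is the grip in N (left out, the last holds). Time passes only in rows, so rows that do not move let the fingers close. It gives the time, the measured TCP pose, the force and the opening at its end, in the units of the state.
- get_obs(): the state, without advancing time (a new reading comes with each control period).
- get_image(name): name is "scene" or "top" or "wrist"; returns (picture, depth): 480x640x3 uint8, blue, green, red; 480x640 float32, m along the optical axis (not along the pixel's ray), 0 where there is no reading.
- get_calibration(name): a dict with "fx", "fy", "cx", "cy" (pixels), "position" and "orientation" of the camera in the world. Camera axes: x right, y down, z forward; pixel columns grow to the right and rows downward; lengths in m; the calibration is good to about 2 mm. The wrist camera is an equidistant fisheye: a pixel r from the principal point sees the ray r / f radians off the axis. A picture is of the moment at which its call begins: read the wrist's pose just before it. get_calibration takes no time and is no camera call; for the wrist camera it gives the pose at the moment of the call.
- finish_job(): hands the job in, once; it reports no verdict.
Trained networks look in the newest picture that a camera, given by its name, has taken for a name from the list of things; names that differ only in an ending like _2 or _b are one class to them, and where a whole thing is asked for, a point or a joint stands for the part that bears it (a point fixed in the world has none). Each returns a list of dicts, best first, with "p" (0 to 1); they miss things now and then, are a little off and sometimes report something else, mostly with a low value. They report only what shows in the picture. A call takes as long as a camera call. They do not tell look-alikes from the thing itself.
- look_for(camera, query): "centre" ([column, row] in pixels, amid what is visible of it).
- masks_of(camera, query): "region" (480x640 bool, what is visible of it) and "centre" ([column, row] in pixels, amid what is visible of it).
- tip_of(camera, query): "centre" ([column, row] in pixels: a listed point, or the origin of a listed thing).
The state is a dict: "t": time; "q": joint angles; "dq": joint speeds; "effort": joint torques, N m; "tool_pos": TCP position; "tool_rot": TCP orientation; "contact_force": force on the tool from outside, world axes, zero at the start; "wrist_torque": the same for the moment, N m; "opening": finger opening in m.
Only numpy, scipy, OpenCV 4.12 (cv2) and the standard library are available. Lean on these libraries where they do the work, as an engineer would, in place of code of your own. Each camera call takes 0.05 s, during which the arm holds its last target.

### The job

Ready the air manifold for a purge: the wing screw on the lubricator pot is off its thread, so turn it back until its start ball drops with a click, then forward until it is fully tight, and push every loose plug fully home into a manifold port of its own (any port). Keep the valve shut until all that is done, then open it half way, to 45 degrees. Leave the flange, the grinder and the can where they are.

Things in the scene. Friction and masses are not known exactly. Their poses are not given: they have to be found in the camera images.
- manifold: Fixed aluminium air manifold block, 45 deep (x) x 210 wide (y) x 75 mm high. Origin at the foot of the middle of its front face; its own -x points out of that face, towards the robot. Its yaw varies by up to 0.2 rad. Its flat top bears four dark grooves 5 mm wide, front to back, one straight above each port.
- port0 (a point): Mouth of manifold port 0 (of 4, in a row 50 mm apart, port0 at the manifold's +y end): centre of a level square opening 10 x 10 mm, 32 mm deep, with a 2 mm chamfer, in the front face 45 mm above the bench. The bore runs along the manifold's +x. Any port suits any plug; ports left over stay open.
- port1 (a point): Mouth of manifold port 1 (of 4, in a row 50 mm apart, port0 at the manifold's +y end): centre of a level square opening 10 x 10 mm, 32 mm deep, with a 2 mm chamfer, in the front face 45 mm above the bench. The bore runs along the manifold's +x. Any port suits any plug; ports left over stay open.
- port2 (a point): Mouth of manifold port 2 (of 4, in a row 50 mm apart, port0 at the manifold's +y end): centre of a level square opening 10 x 10 mm, 32 mm deep, with a 2 mm chamfer, in the front face 45 mm above the bench. The bore runs along the manifold's +x. Any port suits any plug; ports left over stay open.
- port3 (a point): Mouth of manifold port 3 (of 4, in a row 50 mm apart, port0 at the manifold's +y end): centre of a level square opening 10 x 10 mm, 32 mm deep, with a 2 mm chamfer, in the front face 45 mm above the bench. The bore runs along the manifold's +x. Any port suits any plug; ports left over stay open.
- plug0: Loose black plug, 60 g: square body 46 long x 22 x 22 mm with a level brass probe pin (8 mm diameter, 25 mm long, end tapered to 4 mm) out of the middle of its +x end. Origin at the centre of the square body, x along the pin; it lies flat on the bench (origin 11 mm up). All four sides are alike. Two to four plugs are present; absent ones read None.
- plug1: Loose black plug, 60 g: square body 46 long x 22 x 22 mm with a level brass probe pin (8 mm diameter, 25 mm long, end tapered to 4 mm) out of the middle of its +x end. Origin at the centre of the square body, x along the pin; it lies flat on the bench (origin 11 mm up). All four sides are alike. Two to four plugs are present; absent ones read None.
- plug2: Loose black plug, 60 g: square body 46 long x 22 x 22 mm with a level brass probe pin (8 mm diameter, 25 mm long, end tapered to 4 mm) out of the middle of its +x end. Origin at the centre of the square body, x along the pin; it lies flat on the bench (origin 11 mm up). All four sides are alike. Two to four plugs are present; absent ones read None.
- plug3: Loose black plug, 60 g: square body 46 long x 22 x 22 mm with a level brass probe pin (8 mm diameter, 25 mm long, end tapered to 4 mm) out of the middle of its +x end. Origin at the centre of the square body, x along the pin; it lies flat on the bench (origin 11 mm up). All four sides are alike. Two to four plugs are present; absent ones read None.
- plug0_root (a point): Foot of this plug's pin: middle of the body's +x end face, 23 mm ahead of the body's origin. Fully home, it meets the port mouth.
- plug1_root (a point): Foot of this plug's pin: middle of the body's +x end face, 23 mm ahead of the body's origin. Fully home, it meets the port mouth.
- plug2_root (a point): Foot of this plug's pin: middle of the body's +x end face, 23 mm ahead of the body's origin. Fully home, it meets the port mouth.
- plug3_root (a point): Foot of this plug's pin: middle of the body's +x end face, 23 mm ahead of the body's origin. Fully home, it meets the port mouth.
- pot: Fixed lubricator pot: grey can of 92 mm diameter on a 104 mm foot, 58 mm high, with an upright wing screw in its middle and, on top at its +x side, a small open steel cage (26 x 23 mm, up to 95 mm) for the start ball. Origin under its centre; yaw varies by up to 0.6 rad. It stands to the left or the right of the manifold.
- wing (a joint): Wing screw, vertical axis, rad; grows clockwise seen from above (tightening). Found off its thread at -0.2 to 0.2, it jams if turned forward past about 0.5, its tooth on the start ball. Turned back (anticlockwise) to between -0.7 and its stop at -0.85, the ball drops with a click; the screw is then free to run forward to its end stop at 1.70 (fully tight). Friction 0.06 N m; stays where left.
- ball_center (a point): Centre of the steel start ball (14 mm diameter) in the cage on the pot, 32 mm from the wing's axis: 86 mm above the bench while it lies on the screw's brass ledge (thread not started), 65 mm once it has dropped (thread started).
- wing_grip (a point): Point to grip the wing, on its axis, 122 mm above the bench. The wing is a black bar 56 long x 16 thick x 26 mm high (108 to 134 mm above the bench); this point turns with it: x along the bar, y across its thickness.
- valvebody: Fixed brass quarter-turn valve on a 75 mm square foot with a pipe stub 140 mm long along its x, and an 86 mm round plate on top (at 66 mm) with three ticks: shut, half open (45 degrees), open. Origin under its centre. It stands on the other side of the manifold from the pot.
- valve (a joint): Opening of the valve, rad, 0 shut to 1.571 open; grows anticlockwise seen from above. At 0 the handle lies across the pipe, at 1.571 along it. Found at 0 to 0.2. Friction 0.06 N m; stays where it is left.
- valve_grip (a point): Point to grip the valve handle, on its axis, 98 mm above the bench. The handle is a dark steel bar 60 long x 16 thick x 24 mm high (85 to 109 mm above the bench); this point turns with it: y along the bar (a white line marks its +y end), x across its thickness.
- flange: Bystander: steel ring of 110 mm diameter, 14 mm high, lying on the bench. Origin under its centre.
- grinder: Bystander: hand grinder about 270 mm long, 60 mm high, lying on the bench. Origin under its motor head, barrel towards its -x.
- can: Bystander: plain metal can of 52 mm diameter, 110 mm high, standing. Origin under its centre.
Not all that is in view belongs to the job. Leave any orange or white look-alike of the plug3 alone.

How it is judged:
On the way, in this order (a step that is already met when the one before it is completed fails the run):
1. The wing screw has been turned back until it clicked: the start ball has dropped (height (world z) of ball_center below 0.07 m), for 0.1 s.
2. With the valve still shut, the wing screw is fully tight and every plug is home in a port (value of joint wing above 1.5 rad and value of joint valve below 0.4 rad and (distance between plug0_root and port0 below 0.006 m or distance between plug0_root and port1 below 0.006 m or distance between plug0_root and port2 below 0.006 m or distance between plug0_root and port3 below 0.006 m) and (distance between plug1_root and port0 below 0.006 m or distance between plug1_root and port1 below 0.006 m or distance between plug1_root and port2 below 0.006 m or distance between plug1_root and port3 below 0.006 m) and (distance between plug2_root and port0 below 0.006 m or distance between plug2_root and port1 below 0.006 m or distance between plug2_root and port2 below 0.006 m or distance between plug2_root and port3 below 0.006 m) and (distance between plug3_root and port0 below 0.006 m or distance between plug3_root and port1 below 0.006 m or distance between plug3_root and port2 below 0.006 m or distance between plug3_root and port3 below 0.006 m)), for 0.2 s.
3. The valve is then set half open (value of joint valve between 0.68 and 0.89 rad), for 0.3 s.
At the end, for the whole second after the job is handed in: The wing screw is tight (beyond 1.5 rad of 1.70), each plug present is home in a port (foot of its pin within 6 mm of the middle of the port's mouth) and at rest, and the valve stands at 45 degrees, give or take 6 (all of step 3 and value of joint wing above 1.5 rad and (distance between plug0_root and port0 below 0.006 m or distance between plug0_root and port1 below 0.006 m or distance between plug0_root and port2 below 0.006 m or distance between plug0_root and port3 below 0.006 m) and (distance between plug1_root and port0 below 0.006 m or distance between plug1_root and port1 below 0.006 m or distance between plug1_root and port2 below 0.006 m or distance between plug1_root and port3 below 0.006 m) and (distance between plug2_root and port0 below 0.006 m or distance between plug2_root and port1 below 0.006 m or distance between plug2_root and port2 below 0.006 m or distance between plug2_root and port3 below 0.006 m) and (distance between plug3_root and port0 below 0.006 m or distance between plug3_root and port1 below 0.006 m or distance between plug3_root and port2 below 0.006 m or distance between plug3_root and port3 below 0.006 m) and linear speed of each of plug0, plug1, plug2, plug3 below 0.02 m/s); the robot touches nothing.
It fails at once if The valve is opened while the wing screw is not tight (value of joint valve above 0.4 rad and value of joint wing below 1.3 rad).
It fails at once if The flange is pushed more than 3 cm (distance of flange from where it was at the start of the episode above 0.03 m).
It fails at once if The grinder is pushed more than 3 cm (distance of grinder from where it was at the start of the episode above 0.03 m).
It fails at once if The can is pushed more than 3 cm (distance of can from where it was at the start of the episode above 0.03 m).
Of plug0, plug1, plug2, plug3 only 2 to 4 are there at a start; the rules pass over those that are not, and their reading is None.
At some moment in a run one of plug0, plug1, plug2, plug3 may be knocked a few centimetres aside while the robot is not near it.
Once in a run the grip may slacken for a moment while it holds something.
It also fails if it takes over 210 s, if anything falls off the work surface, if the arm or the gripper's body presses on something with over 40 N, if the wrist force passes 120 N, or if a joint passes its speed limit or range.

## Working session

There is one attempt and no reset: what is moved stays moved. The work goes in short steps, Python scripts to look and compute and a tool call to move; the robot and the scene stay as the last step left them, time stands still between calls to the robot, and variables do not carry over. Pictures are saved under pics/ and viewed, and the job is handed in when it is done.

Besides the shell and the picture viewer there is one more tool, called after "Request:" as a command line: name --argument value ..., lists and objects as JSON in quotes. carry_out: Moves the arm, as the interface text tells. Shifts and turns lie within -1 to 1; 1 stands for 20 mm of shift or 0.1 rad of turn. Its arguments: {"type":"object","properties":{"increments":{"type":"array","items":{"type":"array"}},"squeeze":{"type":"number"}},"required":["increments"]}

```bash
ls -la; mkdir -p pics
cat > h.py <<'E'
import numpy as np, cv2
from station import *
from scipy.spatial.transform import Rotation as R
def cal(n):
    c=get_calibration(n); return c
def Rot(c):
    o=np.array(c["orientation"],float)
    return R.from_rotvec(o).as_matrix() if o.size==3 else (o if o.shape==(3,3) else R.from_quat(o).as_matrix())
def ray(c,px,name):
    u=(px[0]-c["cx"])/c["fx"]; v=(px[1]-c["cy"])/c["fy"]
    if name=="wrist":
        r=np.hypot(u,v); s=np.sin(r)/r if r>1e-9 else 1.
        d=np.array([u*s,v*s,np.cos(r)])
    else: d=np.array([u,v,1.])
    return Rot(c)@d
def at_z(c,px,name,z):
    d=ray(c,px,name); p=np.array(c["position"]); return p+d*(z-p[2])/d[2]
def from_depth(c,px,name,depth):
    d0=ray(c,px,name); dz=Rot(c)[:,2]@d0
    return np.array(c["position"])+d0*depth/dz
def proj(c,P,name):
    q=Rot(c).T@(np.array(P)-np.array(c["position"]))
    if name=="wrist":
        th=np.arctan2(np.hypot(q[0],q[1]),q[2]); ph=np.arctan2(q[1],q[0])
        return np.array([c["cx"]+c["fx"]*th*np.cos(ph),c["cy"]+c["fy"]*th*np.sin(ph)])
    return np.array([c["cx"]+c["fx"]*q[0]/q[2],c["cy"]+c["fy"]*q[1]/q[2]])
def tri(obs):
    A=np.zeros((3,3));b=np.zeros(3)
    for p,d in obs:
        d=d/np.linalg.norm(d);M=np.eye(3)-np.outer(d,d);A+=M;b+=M@np.array(p)
    return np.linalg.solve(A,b)
E
python3 - <<'E'
from h import *
print(get_obs())
for n in ["scene","top","wrist"]:
    c=get_calibration(n); im,d=get_image(n); print(n,c); cv2.imwrite(f"pics/{n}0.png",im); np.save(f"{n}0d.npy",d)
E
```

```text
total 12
drwxr-xr-x  3 agent agent 4096 Dec  7 15:09 .
drwxr-xr-x 23 root  root  4096 Dec  7 15:09 ..
drwxr-xr-x  2 agent agent 4096 Dec  7 15:09 pics
{'t': 0.0, 'q': array([ 1.17699627e+00,  5.33387529e-02,  1.61430279e+00,  2.66517249e-05,
        1.47599660e+00, -1.18983550e-01]), 'dq': array([ 0.00165143, -0.00025643, -0.00250833, -0.00120171,  0.00211792,
       -0.00203344]), 'effort': array([-5.88244693e-04, -3.93664885e+01, -3.70183897e+01, -3.76326102e-05,
        6.84011189e-03,  6.00540076e-06]), 'tool_pos': array([0.16948785, 0.60129643, 0.40346863]), 'tool_rot': array([-1.00550781,  1.32858865,  1.00382765]), 'contact_force': array([0.08541784, 1.20774914, 0.34153302]), 'wrist_torque': array([ 0.03490143, -0.0240717 ,  0.02396906]), 'opening': 0.08566036573618066}
scene {'fx': 437.4914678425386, 'fy': 437.4914678425386, 'cx': 323.1613675374199, 'cy': 242.832545875405, 'position': array([0.9196896 , 0.71613851, 0.64188399]), 'orientation': array([-0.6223579 , -2.50812959,  1.35924906])}
top {'fx': 491.65490401709445, 'fy': 491.65490401709445, 'cx': 320.7317845894652, 'cy': 233.50860789008283, 'position': array([ 0.33769229, -0.00896323,  1.18446165]), 'orientation': array([-2.14063374,  2.11034603, -0.14237454])}
wrist {'fx': 371.64829954431775, 'fy': 371.64829954431775, 'cx': 320.2842094254784, 'cy': 235.48586002650217, 'position': array([0.1033064 , 0.61976332, 0.37226282]), 'orientation': array([2.32461245, 1.75864069, 0.23917909])}
```

View pics/top0.png

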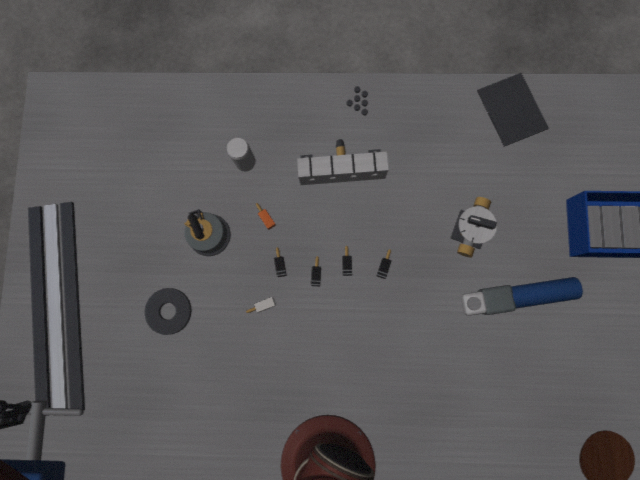

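View pics/scene0.png

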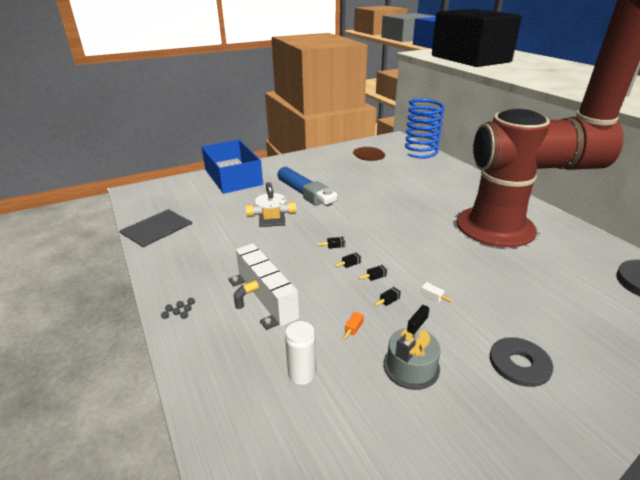

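View pics/wrist0.png

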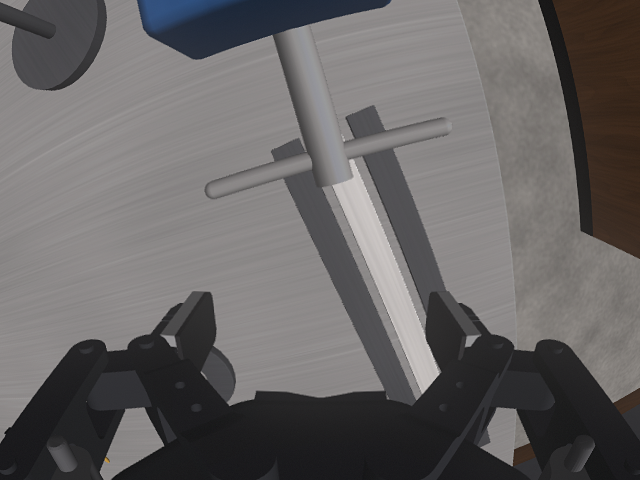

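Run:
```python
from h import *
im,d=get_image("top");c=cal("top")
for q in ["plug0","wing_grip","valve_grip","manifold","pot","valvebody","port0","can","grinder","flange"]:
    for f in ([look_for] if q!="plug0" else [look_for,tip_of]):
        for r in f("top",q)[:6]:
            px=r["centre"]; dd=d[int(px[1]),int(px[0])]
            print(q,f.__name__,round(r["p"],2),np.round(px,1),np.round(from_depth(c,px,"top",dd),3))
print(get_obs()["t"])
```

```text
plug0 call 0.8 [278.3 264.7] [0.449 0.123 0.025]
plug0 call 0.78 [379.  263.3] [ 0.458 -0.117  0.003]
plug0 call 0.74 [317.  275.4] [0.425 0.031 0.022]
plug0 call 0.65 [262.8 306.4] [0.351 0.157 0.019]
plug0 call 0.53 [263.  224.4] [ 0.55   0.167 -0.   ]
plug0 call 0.46 [345.7 261.8] [ 0.458 -0.037  0.022]
plug0 call 0.8 [280.  267.6] [0.442 0.119 0.025]
plug0 call 0.79 [318.9 274.1] [0.428 0.026 0.023]
plug0 call 0.79 [344.  261.6] [ 0.458 -0.033  0.025]
plug0 call 0.64 [265.8 222.3] [0.551 0.156 0.024]
plug0 call 0.53 [265.8 306.6] [0.35  0.15  0.024]
plug0 call 0.46 [382.9 265.8] [ 0.45  -0.124  0.022]
wing_grip call 0.58 [201.2 226.8] [0.524 0.29  0.106]
wing_grip call 0.32 [482.4 223.7] [ 0.537 -0.334  0.111]
wing_grip call 0.27 [242.2 150.2] [0.701 0.203 0.114]
manifold call 0.85 [340.6 167.7] [ 0.673 -0.022  0.076]
pot call 0.96 [206.4 232.2] [0.516 0.284 0.08 ]
pot call 0.26 [480.1 224. ] [ 0.537 -0.33   0.109]
valvebody call 0.76 [476.2 229.9] [ 0.53  -0.332  0.071]
valvebody call 0.58 [341.2 167.3] [ 0.674 -0.023  0.074]
port0 call 0.98 [341.8 166.4] [ 0.676 -0.024  0.078]
can call 0.72 [243.  150.2] [0.701 0.202 0.112]
grinder call 0.63 [518.2 295.3] [ 0.384 -0.427  0.05 ]
flange call 0.84 [162.2 305.7] [0.349 0.4   0.006]
flange call 0.29 [341.5 170.3] [ 0.666 -0.024  0.077]
0.75
```

Run:
```python
from h import *
im=cv2.imread("pics/top0.png")
a=cv2.resize(im[190:270,170:250],(400,400),interpolation=2); b=cv2.resize(im[190:270,440:520],(400,400),interpolation=2)
cv2.imwrite("pics/c1.png",np.hstack([a,b]))
cv2.imwrite("pics/c2.png",cv2.resize(im[195:320,240:400],(800,625)[:2] if 0 else (768,600),interpolation=2))
o=get_obs(); Rm=R.from_rotvec(o["tool_rot"]).as_matrix(); print(np.round(Rm,3))
c=cal("wrist"); print("cam in tool", Rm.T@(c["position"]-o["tool_pos"])); print(np.round(Rm.T@Rot(c),3))
```

```text
[[-0.    -0.962  0.271]
 [ 0.     0.271  0.962]
 [-1.     0.     0.   ]]
cam in tool [ 0.03132636  0.06867938 -0.00014915]
[[-0.001 -0.268  0.963]
 [-0.001 -0.963 -0.268]
 [ 1.    -0.001  0.001]]
```

View pics/c1.png

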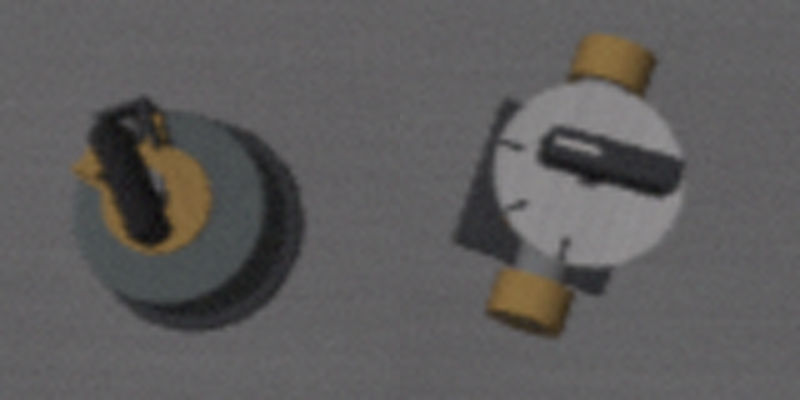

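View pics/c2.png

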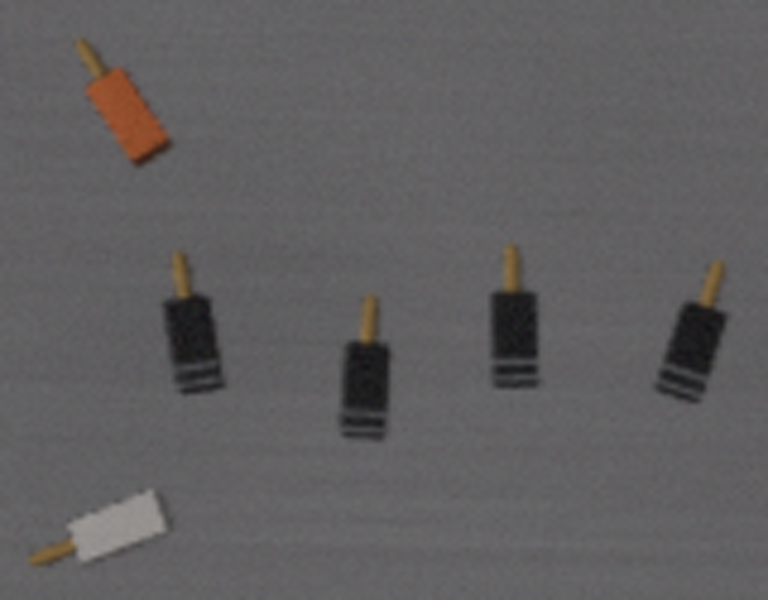

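Request:
carry_out --increments '[[[0, 0, 0.4], [1, -0.9, 0], 1], [[0, 0, 0.4], [1, -0.9, 0], 1], [[0, 0, 0.4], [1, -0.9, 0], 1], [[0, 0, 0.4], [1, -0.9, 0], 1], [[0, 0, 0.4], [1, -0.9, 0], 1], [[0, 0, 0.4], [1, -0.9, 0], 1], [[0, 0, 0.4], [1, -0.9, 0], 1], [[0, 0, 0.4], [1, -0.9, 0], 1]]'

```text
t: 1.55
tool_pos: [0.3321, 0.4537, 0.4053]
tool_rot: [-1.256, 1.176, 1.257]
contact_force: [-0.7, -0.4, -0.5]
opening: 0.0853
```

Request:
carry_out --increments '[[[0, 0, 0.4], [1, -0.9, 0], 1], [[0, 0, 0.4], [1, -0.9, 0], 1], [[0, 0, 0.4], [1, -0.9, 0], 1], [[0, 0, 0.4], [1, -0.9, 0], 1], [[0, 0, 0.4], [1, -0.9, 0], 1], [[0, 0, 0.4], [1, -0.9, 0], 1], [[0, 0, 0.4], [1, -0.9, 0], 1], [[0, 0, 0], [0, 0, 0], 1]]'

```text
t: 2.35
tool_pos: [0.479, 0.3197, 0.4066]
tool_rot: [-1.464, 1.016, 1.464]
contact_force: [0.2, 0.3, -1.1]
opening: 0.0851
```

```bash
cat >> h.py <<'E'
def snap(tag,names=("wrist",)):
    out={}
    for n in names:
        c=get_calibration(n); im,d=get_image(n); cv2.imwrite(f"pics/{tag}_{n}.png",im)
        import pickle; pickle.dump((c,im,d),open(f"{tag}_{n}.pkl","wb")); out[n]=(c,im,d)
    return out
def st():
    o=get_obs(); Rm=R.from_rotvec(o["tool_rot"]).as_matrix()
    print("t %.2f"%o["t"],"tcp",np.round(o["tool_pos"],4),"grasp",np.round(o["tool_pos"]+0.155*Rm[:,0],4),"jawyaw %.3f"%np.arctan2(Rm[1,2],Rm[0,2]),"xdir",np.round(Rm[:,0],3),"q6 %.2f"%o["q"][5],"F",np.round(o["contact_force"],1),"M",np.round(o["wrist_torque"],2),"open %.4f"%o["opening"])
E
python3 - <<'E'
from h import *
st(); c,im,d=snap("w1")["wrist"]
for q in ["wing_grip","ball_center","pot","plug0"]:
    for r in tip_of("wrist",q)[:5]:
        px=r["centre"]; print(q,round(r["p"],2),np.round(px,1),np.round(from_depth(c,px,"wrist",d[int(px[1]),int(px[0])]),3))
E
```

```text
t 2.35 tcp [0.479  0.3197 0.4066] grasp [0.4793 0.3202 0.2516] jawyaw 1.925 xdir [ 0.002  0.003 -1.   ] q6 -1.47 F [ 0.2  0.3 -1.1] M [-0.04  0.07 -0.01] open 0.0851
ball_center 0.49 [ 21.7 262.4] [ 0.663 -0.005  0.04 ]
ball_center 0.37 [85.2 90.6] [0.443 0.039 0.022]
pot 0.74 [287.5 228.2] [0.496 0.299 0.079]
pot 0.72 [ 51.2 270.6] [0.653 0.046 0.041]
plug0 0.96 [94.5 74.9] [0.424 0.046 0.022]
plug0 0.93 [151.3 222.6] [0.556 0.161 0.022]
plug0 0.88 [44.  87.2] [ 0.452 -0.028  0.018]
plug0 0.69 [151.3 105.1] [0.439 0.126 0.021]
plug0 0.59 [ 1.2 70.5] [ 0.445 -0.116  0.02 ]
```

View pics/w1_wrist.png

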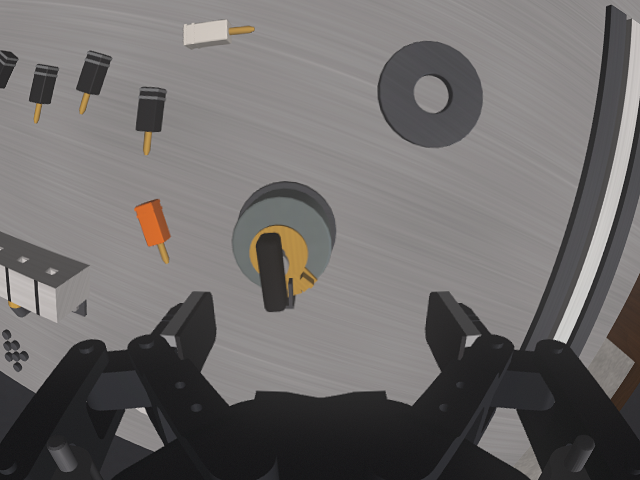

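```bash
cat >> h.py <<'E'
def cloud(c,d,name):
    h,w=d.shape; X,Y=np.meshgrid(np.arange(w),np.arange(h))
    u=(X-c["cx"])/c["fx"]; v=(Y-c["cy"])/c["fy"]
    if name=="wrist":
        r=np.hypot(u,v)+1e-12; D=np.stack([u*np.sin(r)/r,v*np.sin(r)/r,np.cos(r)],-1)
    else: D=np.stack([u,v,np.ones_like(u)],-1)
    P=(D/D[...,2:3]*d[...,None])@Rot(c).T+c["position"]
    P[d<=0]=np.nan
    return P
def bar(P,lo,hi,cx,cy,rad):
    m=(P[...,2]>lo)&(P[...,2]<hi)&(np.hypot(P[...,0]-cx,P[...,1]-cy)<rad)
    Q=P[m][:,:2].astype(np.float32); z=P[m][:,2]
    (cc,sz,a)=cv2.minAreaRect(Q)
    mu=Q.mean(0); U,S,V=np.linalg.svd(Q-mu,full_matrices=False)
    box=cv2.boxPoints((cc,sz,a)); 
    print("n",len(Q),"rect centre",np.round(cc,4),"size",np.round(sz,4),"mean",np.round(mu,4),"axis yaw %.3f"%np.arctan2(V[0,1],V[0,0]),"z med %.4f"%np.median(z), "rms",np.round(S/np.sqrt(len(Q))*np.sqrt(12),4))
    return m
E
python3 - <<'E'
from h import *
import pickle
c,im,d=pickle.load(open("w1_wrist.pkl","rb")); P=cloud(c,d,"wrist")
bar(P,.128,.145,.51,.29,.06)
snap("s1",("top","scene"))
for n in("top","scene"):
    c,im,d=pickle.load(open(f"s1_{n}.pkl","rb")); P=cloud(c,d,n); print(n); bar(P,.128,.145,.51,.29,.06); bar(P,.103,.12,.535,-.335,.06)
E
```

```text
n 1589 rect centre [0.5197 0.2978] size [0.0555 0.0165] mean [0.518  0.2975] axis yaw 0.436 z med 0.1330 rms [0.0546 0.0156]
top
n 134 rect centre [0.5215 0.2972] size [0.0545 0.016 ] mean [0.5172 0.2929] axis yaw -2.825 z med 0.1347 rms [0.0519 0.0141]
n 203 rect centre [ 0.5433 -0.3347] size [0.0588 0.0166] mean [ 0.5427 -0.3341] axis yaw 1.308 z med 0.1102 rms [0.0586 0.0161]
scene
n 237 rect centre [0.5212 0.2979] size [0.0568 0.0156] mean [0.5235 0.3003] axis yaw 0.424 z med 0.1338 rms [0.057  0.0155]
n 64 rect centre [ 0.5432 -0.3347] size [0.0576 0.0159] mean [ 0.5447 -0.3297] axis yaw 1.329 z med 0.1086 rms [0.0631 0.0159]
```

Request:
carry_out --increments '[[[0, 0, 0.25], [0.7, -0.4, -0.5], 0.7], [[0, 0, 0.25], [0.7, -0.4, -0.5], 0.7], [[0, 0, 0.25], [0.6, -0.3, -0.5], 0.7], [[0, 0, 0], [0, 0, -0.5], 0.7], [[0, 0, 0], [0, 0, 0], 0.7]]'

```text
t: 3.2
tool_pos: [0.5148, 0.3029, 0.3661]
tool_rot: [-1.524, 0.961, 1.526]
contact_force: [0.5, -0.8, -0.4]
opening: 0.06
```

Run:
```python
from h import *
st(); c,im,d=snap("w2")["wrist"]
bar(cloud(c,d,"wrist"),.128,.145,.52,.2976,.05)
```

```text
t 3.20 tcp [0.5148 0.3029 0.3661] grasp [0.5152 0.3038 0.2111] jawyaw 2.012 xdir [ 0.002  0.006 -1.   ] q6 -1.61 F [ 0.5 -0.8 -0.4] M [ 0.03  0.05 -0.03] open 0.0600
n 2438 rect centre [0.5198 0.2975] size [0.055  0.0161] mean [0.5184 0.297 ] axis yaw 0.437 z med 0.1330 rms [0.0542 0.0156]
```

View pics/w2_wrist.png

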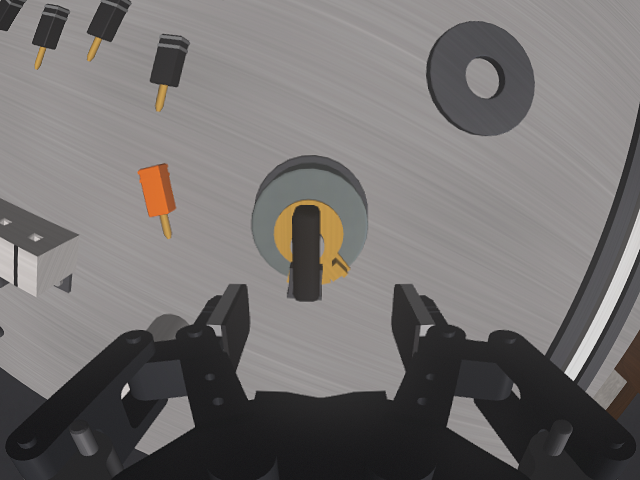

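Request:
carry_out --increments '[[[0, 0, 0], [0.3, -0.35, -0.6], 0.6], [[0, 0, 0], [0, 0, -0.9], 0.6], [[0, 0, 0], [0, 0, -0.9], 0.6], [[0, 0, 0], [0, 0, -0.9], 0.6], [[0, 0, 0], [0, 0, -0.9], 0.6], [[0, 0, 0], [0, 0, 0], 0.6]]'

```text
t: 3.85
tool_pos: [0.5201, 0.2962, 0.2813]
tool_rot: [-1.528, 0.953, 1.522]
contact_force: [-0.5, -0.9, 0.2]
opening: 0.0512
```

Run:
```python
from h import *
st(); c,im,d=snap("w3")["wrist"]
bar(cloud(c,d,"wrist"),.128,.145,.52,.2976,.05)
```

```text
t 3.85 tcp [0.5201 0.2962 0.2813] grasp [0.5215 0.2974 0.1263] jawyaw 2.015 xdir [ 0.009  0.008 -1.   ] q6 -1.62 F [-0.5 -0.9  0.2] M [-0.03  0.03 -0.05] open 0.0512
n 7924 rect centre [0.518 0.294] size [0.0641 0.0532] mean [0.5166 0.2957] axis yaw 2.033 z med 0.1332 rms [0.0556 0.0468]
```

View pics/w3_wrist.png

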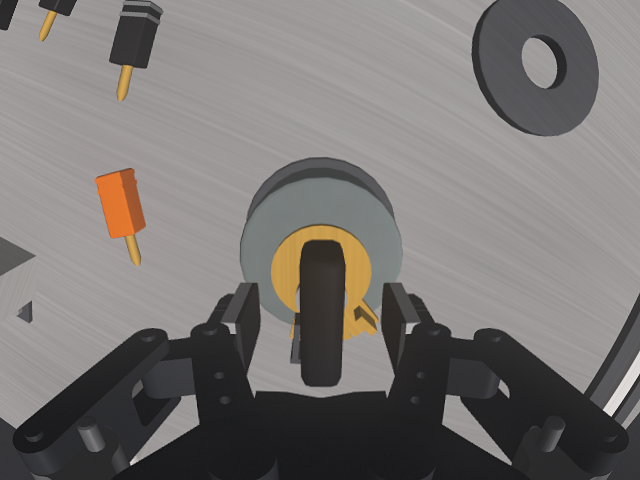

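Request:
carry_out --increments '[[[0, 0, 0], [0, 0, -0.1], 0], [[0, 0, 0], [0, 0, 0], 0], [[0, 0, 0], [0, 0, 0], 0], [[0, 0, 0], [0, 0, 0], 0]]' --squeeze 60

```text
t: 4.3
tool_pos: [0.5212, 0.297, 0.2838]
tool_rot: [-1.53, 0.946, 1.517]
contact_force: [1.2, 0.6, -5.4]
opening: 0.0146
```

Request:
carry_out --increments '[[[0, 0, 1], [0, 0, 0], 0], [[0, 0, 1], [0, 0, 0], 0], [[0, 0, 1], [0, 0, 0], 0], [[0, 0, 1], [0, 0, 0], 0], [[0, 0, 1], [0, 0, 0], 0]]'

```text
t: 4.8
tool_pos: [0.5212, 0.297, 0.2838]
tool_rot: [-1.872, 0.566, 1.863]
contact_force: [0.0, 0.9, -3.3]
opening: 0.0145
```

```bash
python3 -c "
from h import *
st()"
```

```text
t 4.80 tcp [0.5212 0.297  0.2838] grasp [0.5227 0.2998 0.1288] jawyaw 2.534 xdir [ 0.01   0.018 -1.   ] q6 -2.15 F [ 0.   0.9 -3.3] M [ 0.01 -0.04 -0.04] open 0.0145
```

Request:
carry_out --increments '[[[0, 0, 0.6], [0, 0, 0], 0], [[0, 0, 0.6], [0, 0, 0], 0], [[0, 0, 0.6], [0, 0, 0], 0]]'

```text
t: 5.1
tool_pos: [0.5212, 0.297, 0.2838]
tool_rot: [-1.985, 0.401, 1.979]
contact_force: [0.6, 1.1, -2.8]
opening: 0.0148
```

Run:
```python
from h import *
st(); snap("w4",("wrist","scene"))
im=cv2.imread("pics/w4_scene.png"); cv2.imwrite("pics/w4c.png",cv2.resize(im[290:400,350:470],(720,660)[:2] if 0 else (648,594),interpolation=2))
for r in tip_of("scene","ball_center")[:3]: print(r)
```

```text
t 5.10 tcp [0.5212 0.297  0.2838] grasp [0.5223 0.3    0.1288] jawyaw 2.722 xdir [ 0.008  0.019 -1.   ] q6 -2.34 F [ 0.6  1.1 -2.8] M [-0.02 -0.05 -0.09] open 0.0148
{'centre': [412.0, 368.5], 'p': 0.57}
```

View pics/w4_wrist.png

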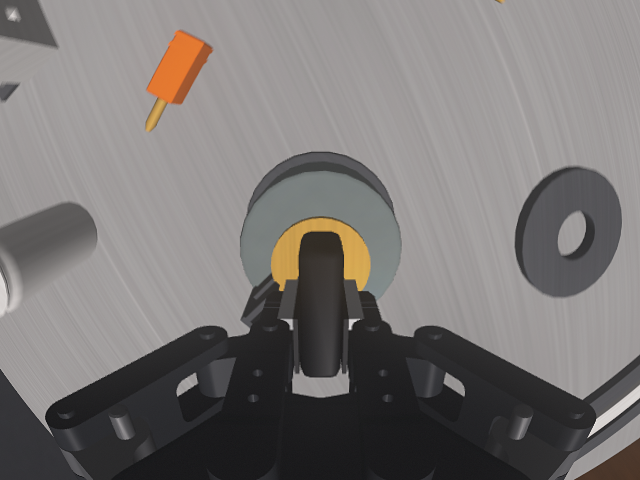

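View pics/w4c.png

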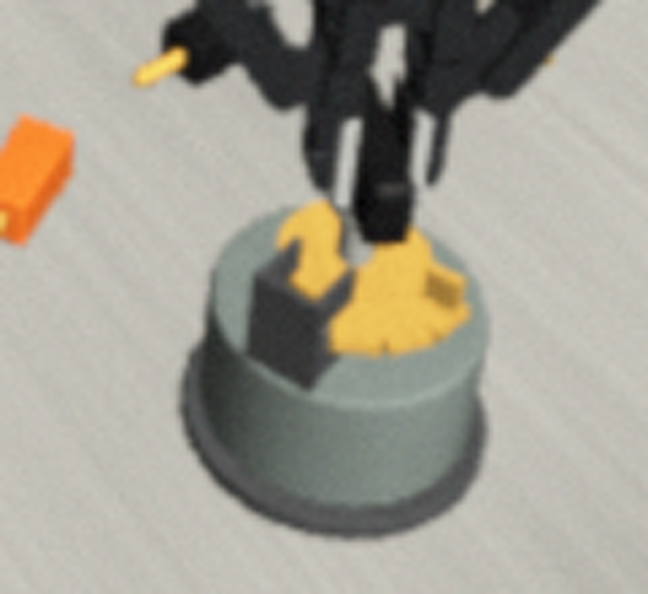

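Request:
carry_out --increments '[[[0, 0, 0.5], [0, 0, 0], 0], [[0, 0, 0.5], [0, 0, 0], 0], [[0, 0, 0.5], [0, 0, 0], 0]]'

```text
t: 5.55
tool_pos: [0.5214, 0.2968, 0.2839]
tool_rot: [-2.065, 0.267, 2.061]
contact_force: [0.7, -0.1, -2.8]
opening: 0.015
```

```bash
python3 -c "
from h import *
st()"
```

```text
t 5.55 tcp [0.5214 0.2968 0.2839] grasp [0.5221 0.3001 0.1289] jawyaw 2.863 xdir [ 0.005  0.021 -1.   ] q6 -2.48 F [ 0.7 -0.1 -2.8] M [-0.15 -0.07 -2.34] open 0.0150
```

Request:
carry_out --increments '[[[0, 0, 0.5], [0, 0, 0], 0], [[0, 0, 0.5], [0, 0, 0], 0], [[0, 0, 0.5], [0, 0, 0], 0]]'

```text
t: 5.85
tool_pos: [0.5222, 0.2959, 0.2839]
tool_rot: [-2.121, 0.141, 2.126]
contact_force: [1.5, -1.0, -2.4]
opening: 0.0149
```

Run:
```python
from h import *
st(); snap("w5",("wrist","scene"))
im=cv2.imread("pics/w5_scene.png"); cv2.imwrite("pics/w5c.png",cv2.resize(im[290:400,350:470],(648,594),interpolation=2))
```

```text
t 5.85 tcp [0.5222 0.2959 0.2839] grasp [0.5222 0.3004 0.129 ] jawyaw 2.980 xdir [-0.     0.029 -1.   ] q6 -2.60 F [ 1.5 -1.  -2.4] M [-0.65  0.24 -4.74] open 0.0149
```

View pics/w5c.png

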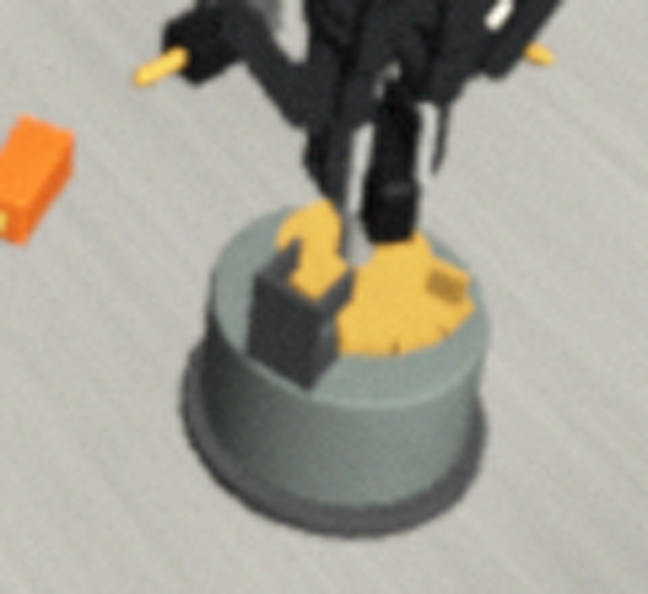

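View pics/w5_wrist.png

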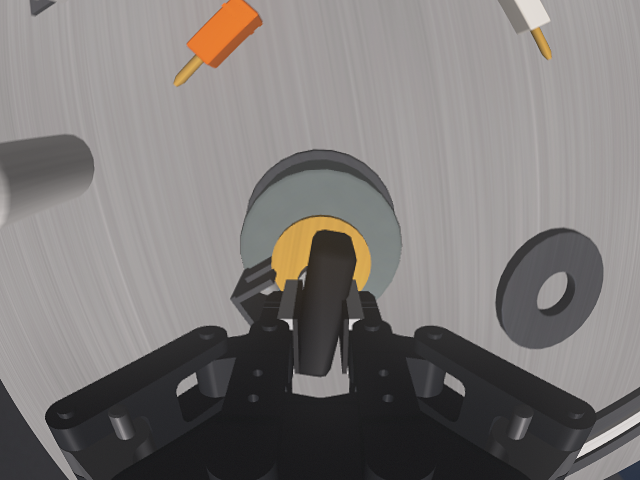

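Request:
carry_out --increments '[[[0, 0, -0.5], [0, 0, 0], 0], [[0, 0, -0.8], [0, 0, 0], 0], [[0, 0, -1], [0, 0, 0], 0], [[0, 0, -1], [0, 0, 0], 0], [[0, 0, -1], [0, 0, 0], 0], [[0, 0, -1], [0, 0, 0], 0], [[0, 0, -1], [0, 0, 0], 0], [[0, 0, -1], [0, 0, 0], 0]]'

```text
t: 6.75
tool_pos: [0.5206, 0.2967, 0.2838]
tool_rot: [-1.679, 0.795, 1.663]
contact_force: [0.3, 0.3, -2.2]
opening: 0.0146
```

Request:
carry_out --increments '[[[0, 0, -1], [0, 0, 0], 0], [[0, 0, -1], [0, 0, 0], 0], [[0, 0, -1], [0, 0, 0], 0], [[0, 0, -1], [0, 0, 0], 0], [[0, 0, -1], [0, 0, 0], 0], [[0, 0, -1], [0, 0, 0], 0], [[0, 0, -1], [0, 0, 0], 0], [[0, 0, -1], [0, 0, 0], 0]]'

```text
t: 7.55
tool_pos: [0.5198, 0.2984, 0.2837]
tool_rot: [-1.119, 1.258, 1.082]
contact_force: [1.2, 0.0, -3.2]
opening: 0.0147
```

Run:
```python
from h import *
st(); snap("w6",("wrist","scene"))
im=cv2.imread("pics/w6_scene.png"); cv2.imwrite("pics/w6c.png",cv2.resize(im[290:400,350:470],(648,594),interpolation=2))
```

```text
t 7.55 tcp [0.5198 0.2984 0.2837] grasp [0.5238 0.2974 0.1288] jawyaw 1.427 xdir [ 0.026 -0.006 -1.   ] q6 -1.02 F [ 1.2  0.  -3.2] M [0.48 0.18 0.06] open 0.0147
```

View pics/w6c.png

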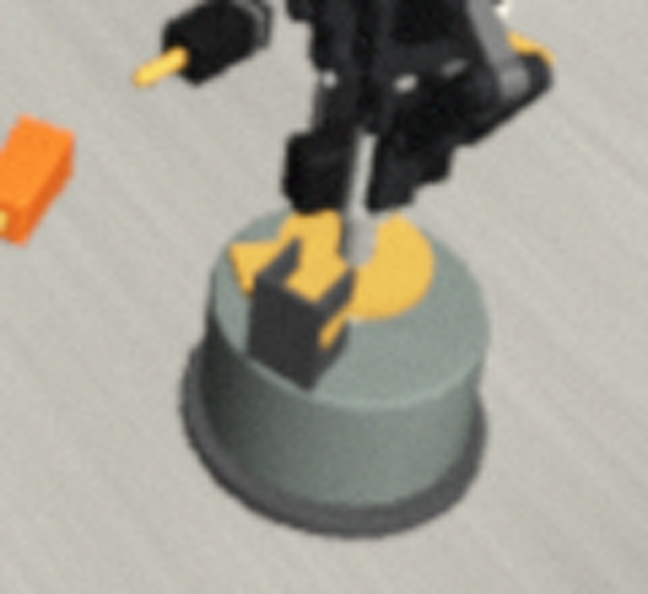

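View pics/w6_wrist.png

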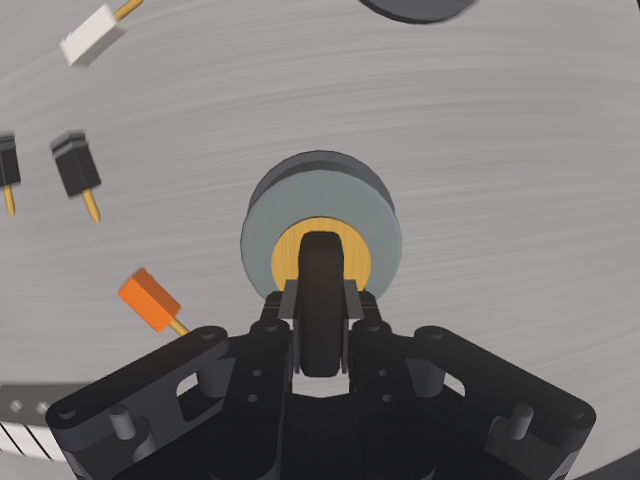

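Request:
carry_out --increments '[[[0, 0, -1], [0, 0, 0], 0], [[0, 0, -1], [0, 0, 0], 0], [[0, 0, -1], [0, 0, 0], 0], [[0, 0, -1], [0, 0, 0], 0]]'

```text
t: 8.05
tool_pos: [0.5198, 0.2989, 0.2837]
tool_rot: [-0.825, 1.403, 0.783]
contact_force: [1.7, 0.2, -2.7]
opening: 0.0146
```

```bash
python3 -c "
from h import *
st()"
```

```text
t 8.05 tcp [0.5198 0.2989 0.2837] grasp [0.5234 0.2965 0.1288] jawyaw 1.034 xdir [ 0.024 -0.016 -1.   ] q6 -0.62 F [ 1.7  0.2 -2.7] M [0.54 0.06 0.09] open 0.0146
```

No jam (well past 0.5), so the ball has dropped. Onward to the stop.

Request:
carry_out --increments '[[[0, 0, -1], [0, 0, 0], 0], [[0, 0, -1], [0, 0, 0], 0], [[0, 0, -1], [0, 0, 0], 0], [[0, 0, -1], [0, 0, 0], 0], [[0, 0, -1], [0, 0, 0], 0], [[0, 0, -1], [0, 0, 0], 0], [[0, 0, -0.7], [0, 0, 0], 0], [[0, 0, -0.7], [0, 0, 0], 0]]'

```text
t: 8.85
tool_pos: [0.5201, 0.2997, 0.2837]
tool_rot: [-0.259, 1.55, 0.211]
contact_force: [1.3, 0.5, -2.9]
opening: 0.0148
```

```bash
python3 -c "
from h import *
st()"
```

```text
t 8.85 tcp [0.5201 0.2997 0.2837] grasp [0.522  0.2953 0.1288] jawyaw 0.300 xdir [ 0.012 -0.029 -1.   ] q6 0.11 F [ 1.3  0.5 -2.9] M [ 0.51 -0.08  0.12] open 0.0148
```

Request:
carry_out --increments '[[[0, 0, -0.6], [0, 0, 0], 0], [[0, 0, -0.6], [0, 0, 0], 0], [[0, 0, -0.5], [0, 0, 0], 0], [[0, 0, -0.3], [0, 0, 0], 0]]'

```text
t: 9.25
tool_pos: [0.5203, 0.2999, 0.284]
tool_rot: [-0.127, 1.559, 0.067]
contact_force: [-0.4, 0.3, -2.8]
opening: 0.0148
```

```bash
python3 -c "
from h import *
st();snap('w7')"
```

```text
t 9.25 tcp [0.5203 0.2999 0.284 ] grasp [0.5221 0.2942 0.1292] jawyaw 0.124 xdir [ 0.012 -0.037 -0.999] q6 0.29 F [-0.4  0.3 -2.8] M [-0.   -0.21  1.62] open 0.0148
```

View pics/w7_wrist.png

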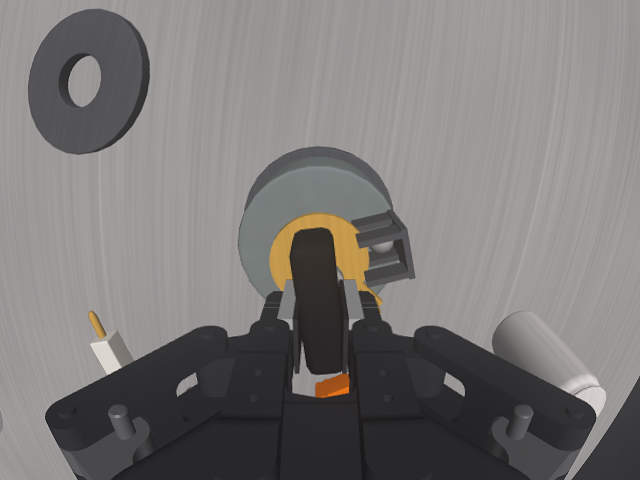

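Request:
carry_out --increments '[[[0, 0, 0], [0, 0, 0], 0.5], [[0, 0, 0], [0, 0, 0], 0.5], [[0, 0, 0], [0, 0, 0.5], 0.5], [[0, 0, 0], [0, 0, 1], 0.5], [[0.4, 0.1, 0], [0, 0, 1], 0.5], [[0, 0, 0], [0, 0, 1], 0.5], [[0, 0, 0], [0, 0, 1], 0.5]]'

```text
t: 10.0
tool_pos: [0.5194, 0.3001, 0.379]
tool_rot: [-0.09, 1.571, 0.101]
contact_force: [0.4, 0.2, 0.2]
opening: 0.0429
```

Run:
```python
from h import *
st(); c,im,d=snap("w8",("wrist",))["wrist"]; P=cloud(c,d,"wrist")
bar(P,.128,.145,.52,.2976,.04)
m=(np.hypot(P[...,0]-.52,P[...,1]-.2976)<.08)
snap("w8",("top","scene"))
for n in("top","scene"):
    import pickle
    c,im,d=pickle.load(open(f"w8_{n}.pkl","rb")); P=cloud(c,d,n); print(n); bar(P,.128,.145,.52,.2976,.04)
im=cv2.imread("pics/w8_scene.png"); cv2.imwrite("pics/w8c.png",cv2.resize(im[290:400,350:470],(648,594),interpolation=2))
```

```text
t 10.00 tcp [0.5194 0.3001 0.379 ] grasp [0.5191 0.3012 0.224 ] jawyaw 0.121 xdir [-0.002  0.007 -1.   ] q6 0.28 F [0.4 0.2 0.2] M [ 0.02  0.04 -0.06] open 0.0429
n 2183 rect centre [0.5204 0.2986] size [0.0166 0.0553] mean [0.5201 0.3   ] axis yaw -1.332 z med 0.1329 rms [0.0545 0.0156]
top
n 161 rect centre [0.5231 0.2935] size [0.0173 0.0478] mean [0.5224 0.2924] axis yaw 1.804 z med 0.1347 rms [0.0472 0.0163]
scene
n 267 rect centre [0.5211 0.298 ] size [0.0182 0.0549] mean [0.5226 0.2995] axis yaw 1.830 z med 0.1335 rms [0.0553 0.0159]
```

View pics/w8_wrist.png

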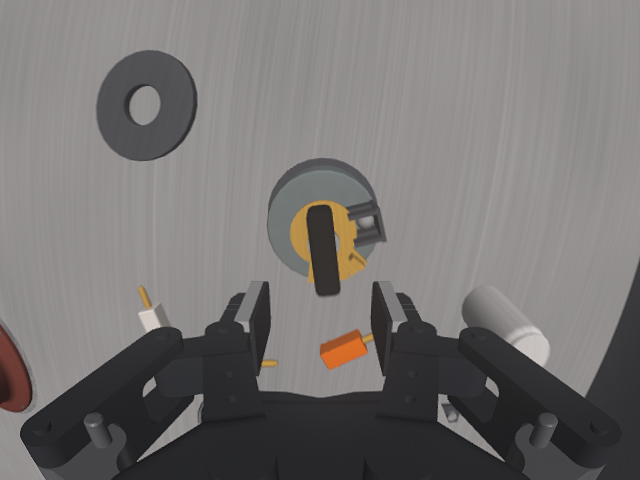

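View pics/w8c.png

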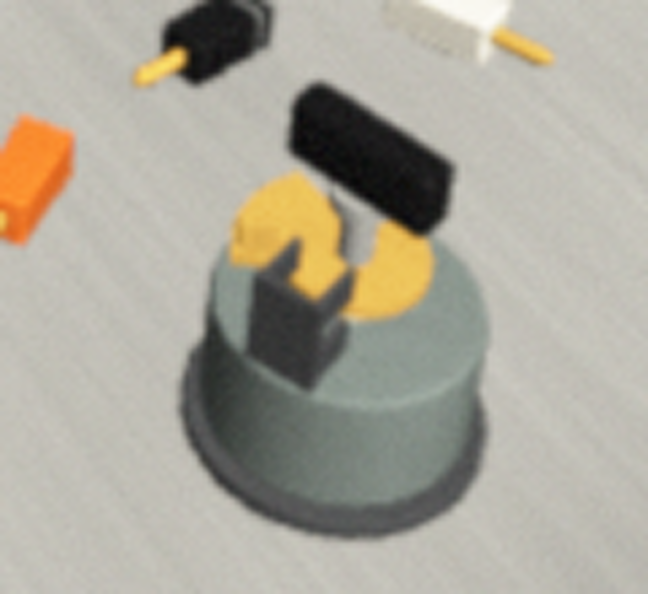

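Run:
```python
from h import *
import pickle
c,im,d=pickle.load(open("w8_wrist.pkl","rb")); P=cloud(c,d,"wrist")
print(np.round(P[216:229:3,360:373:3],3).reshape(-1,3))
c,im,d=pickle.load(open("w8_top.pkl","rb")); P=cloud(c,d,"top")
# manifold top
m=(P[...,2]>.068)&(P[...,2]<.082)&(abs(P[...,0]-.68)<.08)&(abs(P[...,1]+.02)<.13)
Q=P[m][:,:2].astype(np.float32); r=cv2.minAreaRect(Q); print(r); print(cv2.boxPoints(r))
for r in masks_of("top","plug0")[:7]:
    M=r["region"]; mm=M&(P[...,2]>.015)&(P[...,2]<.03); 
    if mm.sum()<10: continue
    q=cv2.minAreaRect(P[mm][:,:2].astype(np.float32)); print(round(r["p"],2),np.round(r["centre"]),q,np.round(P[M].mean(0),3), np.median(P[mm][:,2]))
```

```text
[[0.544 0.317 0.094]
 [0.546 0.318 0.095]
 [0.552 0.313 0.069]
 [0.555 0.313 0.069]
 [0.557 0.313 0.067]
 [0.548 0.31  0.071]
 [0.55  0.31  0.071]
 [0.552 0.311 0.073]
 [0.555 0.311 0.071]
 [0.558 0.311 0.067]
 [0.548 0.308 0.07 ]
 [0.55  0.308 0.072]
 [0.553 0.308 0.071]
 [0.555 0.309 0.071]
 [0.557 0.309 0.07 ]
 [0.549 0.305 0.07 ]
 [0.551 0.306 0.071]
 [0.553 0.306 0.071]
 [0.556 0.306 0.069]
 [0.56  0.304 0.058]
 [0.55  0.301 0.06 ]
 [0.552 0.302 0.067]
 [0.554 0.303 0.066]
 [0.556 0.303 0.067]
 [0.559 0.304 0.068]]
((0.6819863319396973, -0.02484413981437683), (0.047468677163124084, 0.2101336270570755), 4.982686996459961)
[[ 0.6492162   0.07776418]
 [ 0.66746724 -0.13157535]
 [ 0.7147565  -0.12745246]
 [ 0.6965054   0.08188707]]
0.79 [279. 265.] ((0.4577108323574066, 0.12302130460739136), (0.0702921450138092, 0.022448405623435974), 11.086963653564453) [nan nan nan] 0.02333505082954712
0.74 [265. 221.] ((0.5691028237342834, 0.1623840183019638), (0.06667543947696686, 0.0214083231985569), 34.739566802978516) [nan nan nan] 0.022849741843357085
0.72 [261. 307.] ((0.3516802489757538, 0.16384685039520264), (0.021729707717895508, 0.06622311472892761), 22.16148567199707) [nan nan nan] 0.02311295639346711
0.68 [345. 165.] ((0.6924517750740051, -0.023924000561237335), (0.06879152357578278, 0.20750953257083893), 5.126741409301758) [nan nan nan] 0.022569339500461805
0.66 [382. 262.] ((0.4553447663784027, -0.1294330358505249), (0.021839862689375877, 0.06527099758386612), 70.89019775390625) [nan nan nan] 0.023521984970311438
0.6 [342. 263.] ((0.4582996666431427, -0.03849898278713226), (0.0581437349319458, 0.021392928436398506), 0.4789746105670929) [nan nan nan] 0.02314877794903336
0.53 [315. 274.] ((0.4346165359020233, 0.03452730178833008), (0.06493721902370453, 0.021379761397838593), 0.1803545206785202) [nan nan nan] 0.02310208109390377
```

Request:
carry_out --increments '[[[0, 0, 0.9], [0, -0.8, 0.5], 0.5], [[0, 0, 0.9], [0, -0.8, 0.5], 0.5], [[0, 0, 0.9], [0, -0.8, 0.5], 0.5], [[0, 0, 0.9], [0, -0.8, 0], 0.5], [[0, 0, 0.9], [0, -0.8, 0], 0.5], [[0, 0, 0.9], [0, -0.8, 0], 0.5], [[0, 0, 0.9], [0, -0.8, 0], 0.5], [[0, 0, 0.9], [0, -0.8, 0], 0.5]]'

```text
t: 11.0
tool_pos: [0.5161, 0.1686, 0.3931]
tool_rot: [-0.682, 1.489, 0.687]
contact_force: [0.5, 1.0, -0.4]
opening: 0.0429
```

Request:
carry_out --increments '[[[0, 0, 0.9], [0, -0.8, 0], 0.5], [[0, 0, 0.9], [0, -0.8, 0], 0.5], [[0, 0, 0.9], [0, -0.8, 0], 0.5], [[0, 0, 0.9], [0, -0.8, 0], 0.5], [[0, 0, 0.9], [0, -0.8, 0], 0.5], [[0, 0, 0.9], [0, -0.8, 0], 0.5], [[0, 0, 0.9], [0, -0.8, 0], 0.5], [[0, 0, 0], [0, 0, 0], 0.5]]'

```text
t: 11.8
tool_pos: [0.5124, 0.0506, 0.3767]
tool_rot: [-1.181, 1.28, 1.193]
contact_force: [-0.4, 0.0, 0.2]
opening: 0.0431
```

```bash
cat >> h.py <<'E'
def plugs(name,c,d,pmin=.3,show=True):
    P=cloud(c,d,name); res=[]
    for r in masks_of(name,"plug0")[:8]:
        if r["p"]<pmin: continue
        M=r["region"]; M=cv2.dilate(M.astype(np.uint8),np.ones((3,3)))>0
        mm=M&(P[...,2]>.017)&(P[...,2]<.032)
        if mm.sum()<15: continue
        q=cv2.minAreaRect(P[mm][:,:2].astype(np.float32)); cc,sz,a=q
        a=np.deg2rad(a); 
        if sz[0]<sz[1]: a+=np.pi/2
        a=(a+np.pi/2)%np.pi-np.pi/2
        print(round(r["p"],2),np.round(r["centre"]),"top rect",np.round(cc,4),np.round(sorted(sz),4),"yaw %.3f"%a,"z %.4f"%np.median(P[mm][:,2]),"n",mm.sum()); res.append((cc,a))
    return res
E
python3 - <<'E'
from h import *
st(); c,im,d=snap("w9")["wrist"]
plugs("wrist",c,d)
P=cloud(c,d,"wrist")
m=(P[...,2]>.07)&(P[...,2]<.08)&(abs(P[...,0]-.68)<.08)&(abs(P[...,1]+.02)<.13)
Q=P[m][:,:2].astype(np.float32); r=cv2.minAreaRect(Q); print(r); print(cv2.boxPoints(r))
E
```

```text
t 11.80 tcp [0.5124 0.0506 0.3767] grasp [0.5062 0.0461 0.2219] jawyaw 1.530 xdir [-0.04  -0.029 -0.999] q6 -1.57 F [-0.4  0.   0.2] M [ 0.02 -0.06 -0.03] open 0.0431
0.92 [238. 171.] top rect [ 0.4493 -0.0387] [0.0229 0.046 ] yaw 0.038 z 0.0212 n 1192
0.91 [445. 274.] top rect [0.5595 0.1568] [0.0231 0.0468] yaw 0.595 z 0.0214 n 1004
0.86 [311. 132.] top rect [0.4228 0.0347] [0.0227 0.0455] yaw -0.047 z 0.0214 n 1302
0.76 [411. 151.] top rect [0.4446 0.1212] [0.0231 0.0468] yaw 0.198 z 0.0215 n 1257
0.64 [441.  54.] top rect [0.3545 0.154 ] [0.0226 0.0461] yaw -1.179 z 0.0215 n 1124
0.49 [309. 375.] top rect [0.6538 0.0243] [0.003  0.1066] yaw -1.479 z 0.0246 n 802
0.48 [146. 163.] top rect [ 0.4441 -0.1265] [0.0241 0.0462] yaw -0.312 z 0.0211 n 972
((0.6656622290611267, -0.02910279482603073), (0.039847198873758316, 0.21471747756004333), 17.589468002319336)
[[ 0.61422694  0.06721571]
 [ 0.6791134  -0.1374629 ]
 [ 0.7170975  -0.1254213 ]
 [ 0.65221107  0.07925731]]
```

View pics/w9_wrist.png

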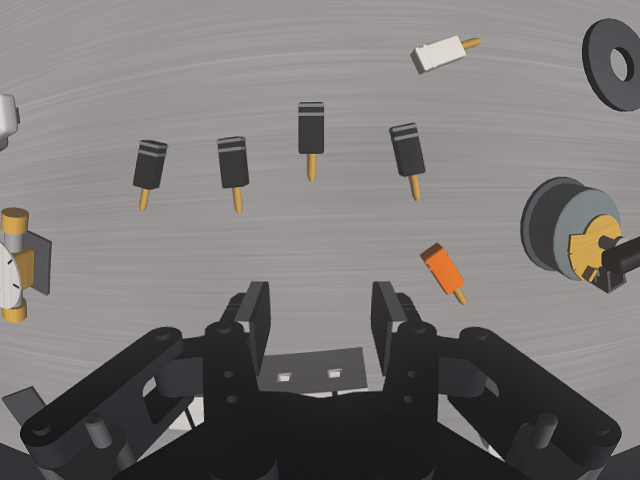

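Request:
carry_out --increments '[[[0.3, -0.4, 0.3], [0.9, -0.5, 0.3], 0.5], [[0, 0, 0], [0.9, -0.5, 0.3], 0.5], [[0, 0, 0], [0.9, -0.5, 0.3], 0.5], [[0, 0, 0], [0.9, -0.5, 0.3], 0.5], [[0, 0, 0], [0.9, -0.5, 0.3], 0.5], [[0, 0, 0], [0.9, -0.5, 0], 0.5], [[0, 0, 0], [0.9, -0.5, 0], 0.5], [[0, 0, 0], [0, 0, 0], 0.5]]'

```text
t: 12.7
tool_pos: [0.6424, -0.0129, 0.4024]
tool_rot: [-1.19, 1.215, 1.206]
contact_force: [0.1, 0.6, -0.4]
opening: 0.0428
```

Run:
```python
from h import *
st(); c,im,d=snap("w10")["wrist"]
P=cloud(c,d,"wrist")
m=(P[...,2]>.07)&(P[...,2]<.08)&(abs(P[...,0]-.68)<.06)&(abs(P[...,1]+.02)<.13)
Q=P[m][:,:2].astype(np.float32); r=cv2.minAreaRect(Q); print(r); print(cv2.boxPoints(r))
for q in ["port0","port1","port2","port3"]:
  for r in tip_of("wrist",q)[:5]: print(q,round(r["p"],2),np.round(r["centre"],1),np.round(at_z(c,r["centre"],"wrist",.045),4))
```

```text
t 12.70 tcp [ 0.6424 -0.0129  0.4024] grasp [ 0.6415 -0.0118  0.2474] jawyaw 1.556 xdir [-0.006  0.007 -1.   ] q6 -1.69 F [ 0.1  0.6 -0.4] M [ 0.07  0.   -0.01] open 0.0428
((0.6806729435920715, -0.02442789077758789), (0.04651628062129021, 0.21092098951339722), 5.215482711791992)
[[ 0.6479246   0.07848178]
 [ 0.6670976  -0.13156597]
 [ 0.7134213  -0.12733756]
 [ 0.69424826  0.08271019]]
port0 0.82 [382.1 221.2] [0.6501 0.0462 0.045 ]
port0 0.71 [222.8 236. ] [ 0.6615 -0.101   0.045 ]
port0 0.6 [271.  235.7] [ 0.662  -0.0554  0.045 ]
port0 0.59 [330.3 229. ] [ 0.6566 -0.0012  0.045 ]
port0 0.56 [361.9  14. ] [0.4614 0.0293 0.045 ]
port1 0.82 [382.1 221.2] [0.6501 0.0462 0.045 ]
port1 0.71 [222.8 236. ] [ 0.6615 -0.101   0.045 ]
port1 0.6 [271.  235.7] [ 0.662  -0.0554  0.045 ]
port1 0.59 [330.3 229. ] [ 0.6566 -0.0012  0.045 ]
port1 0.56 [361.9  14. ] [0.4614 0.0293 0.045 ]
port2 0.82 [382.1 221.2] [0.6501 0.0462 0.045 ]
port2 0.71 [222.8 236. ] [ 0.6615 -0.101   0.045 ]
port2 0.6 [271.  235.7] [ 0.662  -0.0554  0.045 ]
port2 0.59 [330.3 229. ] [ 0.6566 -0.0012  0.045 ]
port2 0.56 [361.9  14. ] [0.4614 0.0293 0.045 ]
port3 0.82 [382.1 221.2] [0.6501 0.0462 0.045 ]
port3 0.71 [222.8 236. ] [ 0.6615 -0.101   0.045 ]
port3 0.6 [271.  235.7] [ 0.662  -0.0554  0.045 ]
port3 0.59 [330.3 229. ] [ 0.6566 -0.0012  0.045 ]
port3 0.56 [361.9  14. ] [0.4614 0.0293 0.045 ]
```

View pics/w10_wrist.png

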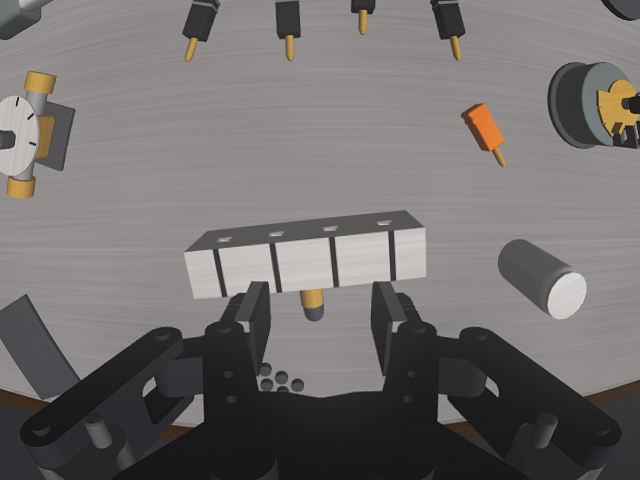

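Run:
```python
from h import *
import pickle
c,im,d=pickle.load(open("w10_wrist.pkl","rb"))
cv2.imwrite("pics/w10c.png",cv2.resize(im[200:305,180:435],(800,330),interpolation=2))
psi=0.091; ctr=np.array([.6807,-.0244])
ex=np.array([np.cos(psi),np.sin(psi)]); ey=np.array([-np.sin(psi),np.cos(psi)])
g=cv2.cvtColor(im,cv2.COLOR_BGR2GRAY)
for xo in (-.015,-.008,0,.008):
    s=np.arange(-.104,.104,.0005); v=[]
    for t in s:
        p=ctr+xo*ex+t*ey; u=proj(c,[p[0],p[1],.075],"wrist"); v.append(cv2.getRectSubPix(g,(1,1),tuple(map(float,u)))[0,0])
    v=np.array(v,float); out=[]
    for k in (-.075,-.025,.025,.075):
        m=abs(s-k)<.012; w=np.clip(np.median(v)-20-v[m],0,None); out.append(round(float((w*s[m]).sum()/w.sum()),4))
    print(xo,out)
```

```text
-0.015 [-0.0748, -0.0249, 0.0251, 0.0751]
-0.008 [-0.0748, -0.0249, 0.0251, 0.075]
0 [-0.0748, -0.0249, 0.025, 0.075]
0.008 [-0.0748, -0.0249, 0.025, 0.075]
```

View pics/w10c.png

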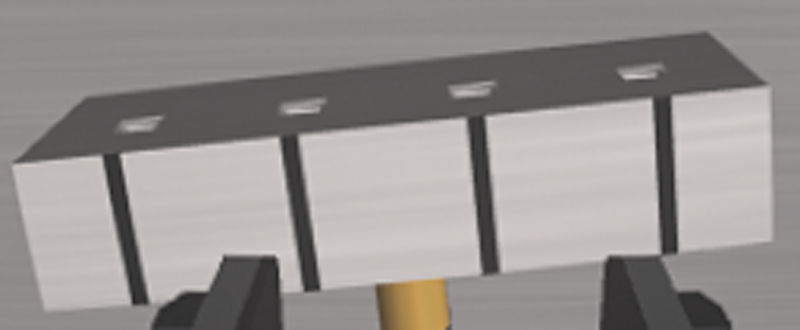

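Request:
carry_out --increments '[[[0, 0, 0.05], [-1, -0.15, -0.4], 0.5], [[0, 0, 0.05], [-1, -0.15, -0.4], 0.5], [[0, 0, 0.05], [-1, -0.15, -0.4], 0.5], [[0, 0, 0.05], [-1, -0.15, -0.4], 0.5], [[0, 0, 0.05], [-1, -0.15, -0.4], 0.5], [[0, 0, 0.05], [-1, -0.15, -0.4], 0.5], [[0, 0, 0.05], [-1, -0.15, -0.4], 0.5], [[0, 0, 0.05], [-1, -0.15, -0.4], 0.5]]'

```text
t: 13.75
tool_pos: [0.4717, -0.0321, 0.339]
tool_rot: [-1.228, 1.189, 1.237]
contact_force: [-0.1, 0.1, 0.8]
opening: 0.0431
```

Request:
carry_out --increments '[[[0, 0, 0.05], [-1, -0.1, -0.5], 0.5], [[0, 0, 0.05], [-0.6, 0, -0.5], 0.5], [[0, 0, 0], [0, 0, -0.5], 0.5], [[0, 0, 0], [0, 0, 0], 0.5]]'

```text
t: 14.15
tool_pos: [0.4344, -0.0324, 0.3065]
tool_rot: [-1.235, 1.183, 1.245]
contact_force: [-0.1, 0.3, 0.4]
opening: 0.0426
```

Run:
```python
from h import *
st(); c,im,d=snap("w11")["wrist"]
plugs("wrist",c,d)
```

```text
t 14.15 tcp [ 0.4344 -0.0324  0.3065] grasp [ 0.4344 -0.0313  0.1515] jawyaw 1.614 xdir [-0.     0.008 -1.   ] q6 -1.86 F [-0.1  0.3  0.4] M [-0.02 -0.    0.02] open 0.0426
0.95 [556. 142.] top rect [0.3546 0.154 ] [0.0232 0.0474] yaw -1.201 z 0.0215 n 1277
0.94 [504. 249.] top rect [0.4446 0.1207] [0.0238 0.0464] yaw 0.178 z 0.0214 n 1383
0.9 [191. 244.] top rect [ 0.4442 -0.1263] [0.0231 0.0467] yaw -0.293 z 0.0213 n 1697
0.7 [406. 224.] top rect [0.4229 0.0346] [0.0229 0.0465] yaw -0.036 z 0.0214 n 1877
0.58 [309. 255.] top rect [ 0.4487 -0.0391] [0.022  0.0456] yaw 0.044 z 0.0213 n 1854
0.31 [618. 325.] top rect [0.5105 0.27  ] [0.0357 0.0889] yaw -0.359 z 0.0246 n 853
```

View pics/w11_wrist.png

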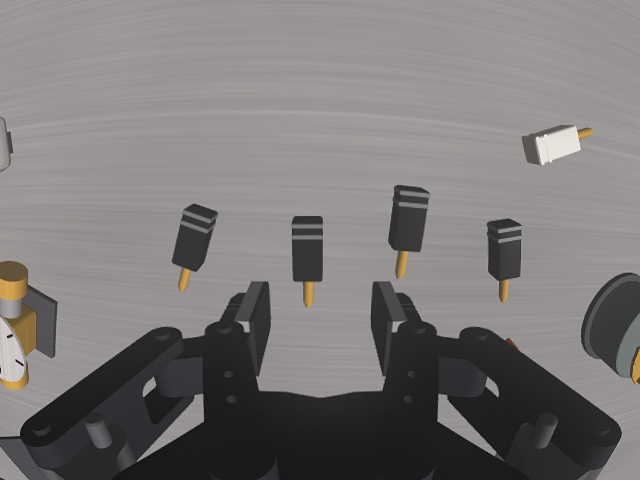

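Request:
carry_out --increments '[[[-0.1, 0, 0], [0.4, -0.2, -0.9], 0.5], [[0, 0, 0], [0.3, -0.2, -0.9], 0.5], [[0, 0, 0], [0, 0, -0.9], 0.5], [[0, 0, 0], [0, 0, -0.9], 0.5], [[0, 0, 0], [0, 0, -0.9], 0.5], [[0, 0, 0], [0, 0, -0.9], 0.5], [[0, 0, 0], [0, 0, -0.5], 0.5], [[0, 0, 0], [0, 0, 0], 0.5]]'

```text
t: 15.05
tool_pos: [0.4581, -0.0414, 0.1939]
tool_rot: [-1.255, 1.181, 1.226]
contact_force: [-0.1, -0.4, 0.1]
opening: 0.0429
```

Run:
```python
from h import *
st(); c,im,d=snap("w12")["wrist"]
```

```text
t 15.05 tcp [ 0.4581 -0.0414  0.1939] grasp [ 0.4607 -0.0424  0.039 ] jawyaw 1.615 xdir [ 0.017 -0.007 -1.   ] q6 -1.87 F [-0.1 -0.4  0.1] M [ 0.03  0.01 -0.02] open 0.0429
```

View pics/w12_wrist.png

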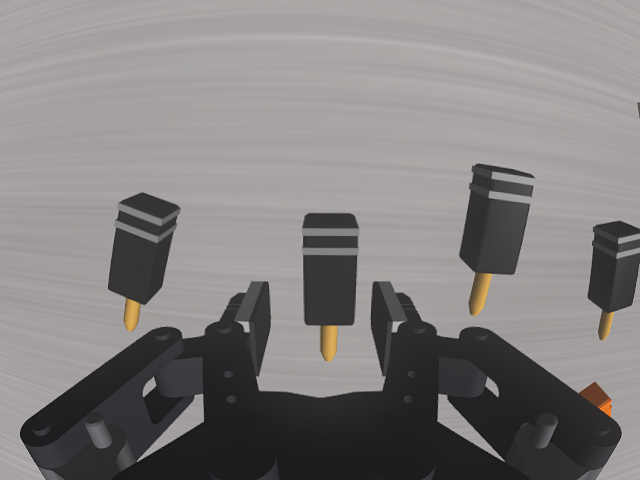

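Request:
carry_out --increments '[[[0.07, 0.17, 0], [-0.5, 0.12, 0], 0.5], [[0, 0, 0], [0, 0, -0.4], 0.5], [[0, 0, 0], [0, 0, -0.4], 0.5], [[0, 0, 0], [0, 0, 0], 0.5]]'

```text
t: 15.5
tool_pos: [0.4492, -0.0392, 0.1809]
tool_rot: [-1.246, 1.184, 1.237]
contact_force: [-0.2, 0.3, -0.8]
opening: 0.0427
```

Run:
```python
from h import *
st()
```

```text
t 15.50 tcp [ 0.4492 -0.0392  0.1809] grasp [ 0.4501 -0.0393  0.0259] jawyaw 1.616 xdir [ 0.006 -0.001 -1.   ] q6 -1.87 F [-0.2  0.3 -0.8] M [ 0.03  0.05 -0.02] open 0.0427
```

Good; close and lift to check height of the plug.

Request:
carry_out --increments '[[[0, 0, 0], [0, 0, -0.15], 0.5], [[0, 0, 0], [0, 0, 0], 0], [[0, 0, 0], [0, 0, 0], 0], [[0, 0, 0], [0, 0, 0], 0], [[0, 0, 0], [0, 0, 0], 0]]' --squeeze 60

```text
t: 16.0
tool_pos: [0.4498, -0.0393, 0.1783]
tool_rot: [-1.247, 1.184, 1.236]
contact_force: [-0.2, 0.7, 0.2]
opening: 0.0206
```

Run:
```python
from h import *
st(); snap("w13")
```

```text
t 16.00 tcp [ 0.4498 -0.0393  0.1783] grasp [ 0.4509 -0.0395  0.0233] jawyaw 1.616 xdir [ 0.007 -0.001 -1.   ] q6 -1.87 F [-0.2  0.7  0.2] M [0.03 0.02 0.06] open 0.0206
```

View pics/w13_wrist.png

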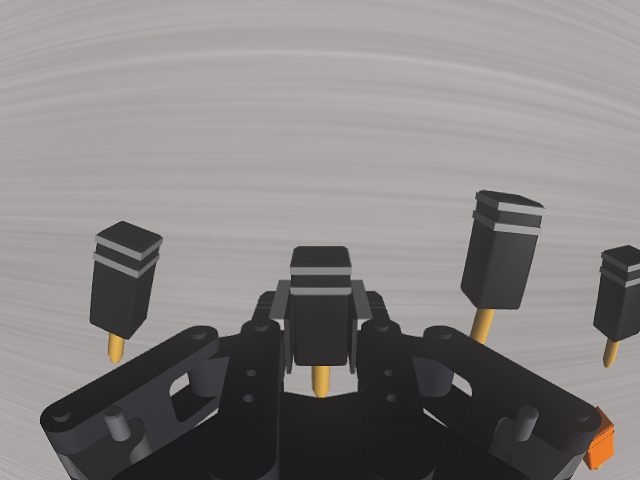

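Request:
carry_out --increments '[[[0, 0, 0], [0, 0, 0.8], 0], [[0, 0, 0], [0, 0, 0.8], 0], [[0, 0, 0.1], [0.8, -0.15, 0.3], 0], [[0, 0, 0.1], [0.9, -0.15, 0], 0], [[0, 0, 0.1], [0.9, -0.15, 0], 0], [[0, 0, 0.1], [0.9, -0.15, 0], 0], [[0, 0, 0], [0.9, -0.15, 0], 0], [[0, 0, 0], [0.9, -0.15, 0], 0]]'

```text
t: 16.85
tool_pos: [0.5565, -0.0571, 0.2156]
tool_rot: [-1.274, 1.165, 1.271]
contact_force: [0.6, -0.2, -0.9]
opening: 0.0205
```

Request:
carry_out --increments '[[[0, 0, 0], [0.9, 0, 0], 0], [[0, 0, 0], [0, 0, 0], 0]]'

```text
t: 17.05
tool_pos: [0.5767, -0.0576, 0.2156]
tool_rot: [-1.275, 1.165, 1.27]
contact_force: [0.1, 0.6, -0.4]
opening: 0.0202
```

```bash
cat >> h.py <<'E'
psi=0.091; ctr=np.array([.6807,-.0244]); ex=np.array([np.cos(psi),np.sin(psi)]); ey=np.array([-np.sin(psi),np.cos(psi)])
ports=[ctr-.0225*ex+o*ey for o in (.075,.025,-.025,-.075)]
def held(off,k,zoff=.1673):
    """off: plug centre in tool frame (y',z' = tool y, z) rel. tcp when grasped: [along ex-ish back, lateral] in plug axes"""
    o=get_obs(); Rm=R.from_rotvec(o["tool_rot"]).as_matrix()
    yaw=np.arctan2(Rm[1,2],Rm[0,2])-np.pi/2
    a=np.array([np.cos(yaw),np.sin(yaw)]); b=np.array([-a[1],a[0]])
    # grip point ~ zoff below tcp along tool x
    g=o["tool_pos"]+zoff*Rm[:,0]
    cpl=g[:2]+off[0]*a+off[1]*b; root=cpl+.023*a
    e=root-ports[k]
    print("held yaw err %.3f"%(yaw-psi),"root gap %.4f"%(-(e@ex)),"lateral %.4f"%(e@ey),"z err %.4f"%(g[2]-.045),"pitch",round(float(Rm[:,0]@[ex[0],ex[1],0]),3))
    # command: to be at gap G
    for G in (.035,0.0):
        t=ports[k]-G*ex-root; print(" to gap",G,"d xyz(units)",np.round(np.r_[t,.045-g[2]]/.02,2))
    print(" turn units: tilt",np.round([-Rm[1,0]*10,Rm[0,0]*10],2),"yaw %.2f"%((psi-yaw)*10))
E
python3 - <<'E'
from h import *
st(); held((-.001,0),2); snap("w14",("wrist","scene"))
im=cv2.imread("pics/w14_scene.png"); cv2.imwrite("pics/w14c.png",cv2.resize(im[180:340,200:360],(600,600),interpolation=2))
E
```

```text
t 17.05 tcp [ 0.5767 -0.0576  0.2156] grasp [ 0.5772 -0.0577  0.0606] jawyaw 1.657 xdir [ 0.004 -0.    -1.   ] q6 -1.89 F [ 0.1  0.6 -0.4] M [ 0.03 -0.    0.01] open 0.0202
held yaw err -0.005 root gap 0.0616 lateral 0.0011 z err 0.0033 pitch 0.003
 to gap 0.035 d xyz(units) [ 1.33  0.06 -0.17]
 to gap 0.0 d xyz(units) [ 3.07  0.22 -0.17]
 turn units: tilt [0.   0.04] yaw 0.05
```

View pics/w14_wrist.png

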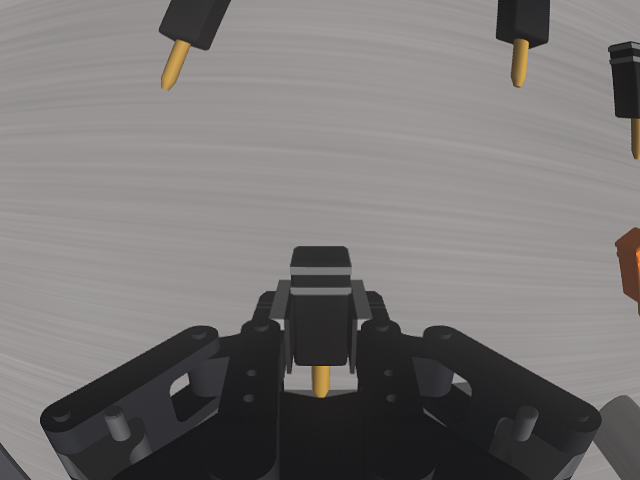

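View pics/w14c.png

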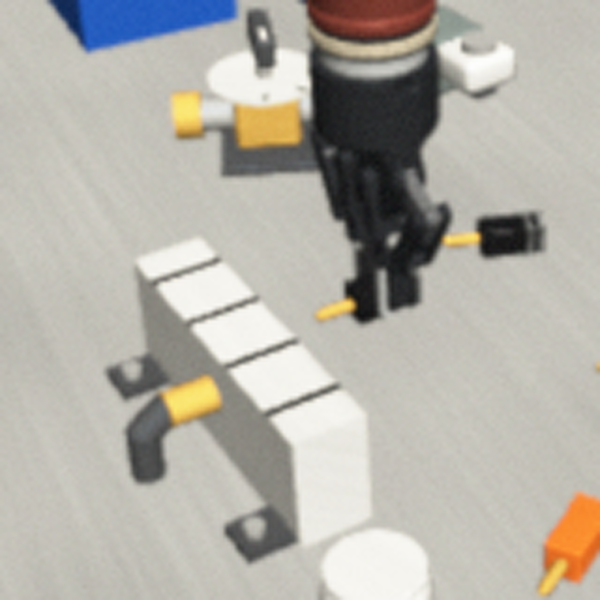

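Request:
carry_out --increments '[[[0, 0, 0], [0.7, 0.03, -0.1], 0], [[0, 0, 0], [0.6, 0, -0.1], 0], [[0, 0, 0], [0, 0, 0], 0]]'

```text
t: 17.45
tool_pos: [0.5991, -0.0564, 0.2097]
tool_rot: [-1.271, 1.169, 1.275]
contact_force: [-0.1, 0.0, -0.0]
opening: 0.0208
```

Run:
```python
from h import *
st(); held((-.001,0),2)
```

```text
t 17.45 tcp [ 0.5991 -0.0564  0.2097] grasp [ 0.5987 -0.0563  0.0547] jawyaw 1.657 xdir [-0.003  0.001 -1.   ] q6 -1.87 F [-0.1  0.  -0. ] M [ 0.01 -0.01 -0.03] open 0.0208
held yaw err -0.005 root gap 0.0401 lateral 0.0006 z err -0.0026 pitch -0.003
 to gap 0.035 d xyz(units) [ 0.26 -0.01  0.13]
 to gap 0.0 d xyz(units) [2.   0.15 0.13]
 turn units: tilt [-0.01 -0.03] yaw 0.05
```

Request:
carry_out --increments '[[[0, 0, 0.05], [0.2, 0, 0.13], 0], [[0, 0, 0], [0, 0, 0], 0]]'

```text
t: 17.65
tool_pos: [0.6025, -0.0563, 0.2121]
tool_rot: [-1.274, 1.167, 1.28]
contact_force: [-0.3, -0.4, -0.8]
opening: 0.0206
```

Run:
```python
from h import *
st(); held((-.001,0),2)
```

```text
t 17.65 tcp [ 0.6025 -0.0563  0.2121] grasp [ 0.6018 -0.0561  0.0571] jawyaw 1.663 xdir [-0.004  0.001 -1.   ] q6 -1.88 F [-0.3 -0.4 -0.8] M [-0.05  0.01  0.  ] open 0.0206
held yaw err 0.001 root gap 0.0370 lateral 0.0006 z err -0.0002 pitch -0.004
 to gap 0.035 d xyz(units) [ 0.1  -0.02  0.01]
 to gap 0.0 d xyz(units) [1.85 0.14 0.01]
 turn units: tilt [-0.01 -0.04] yaw -0.01
```

Aligned. Insert, in small rows.

Request:
carry_out --increments '[[[0, 0, 0], [0.4, 0.02, 0], 0], [[0, 0, 0], [0.4, 0.02, 0], 0], [[0, 0, 0], [0, 0, 0], 0]]'

```text
t: 17.95
tool_pos: [0.6192, -0.0554, 0.2125]
tool_rot: [-1.274, 1.167, 1.28]
contact_force: [-0.3, -0.1, -0.7]
opening: 0.0205
```

Run:
```python
from h import *
st(); held((-.001,0),2)
```

```text
t 17.95 tcp [ 0.6192 -0.0554  0.2125] grasp [ 0.6186 -0.0553  0.0575] jawyaw 1.663 xdir [-0.004  0.001 -1.   ] q6 -1.87 F [-0.3 -0.1 -0.7] M [-0.01 -0.02  0.03] open 0.0205
held yaw err 0.001 root gap 0.0202 lateral -0.0000 z err 0.0002 pitch -0.004
 to gap 0.035 d xyz(units) [-0.74 -0.06 -0.01]
 to gap 0.0 d xyz(units) [ 1.01  0.09 -0.01]
 turn units: tilt [-0.01 -0.04] yaw -0.01
```

Request:
carry_out --increments '[[[0, 0, 0], [0.3, 0.03, 0], 0], [[0, 0, 0], [0.3, 0.03, 0], 0], [[0, 0, 0], [0.3, 0.03, 0], 0], [[0, 0, 0], [0.2, 0.02, 0], 0], [[0, 0, 0], [0, 0, 0], 0]]'

```text
t: 18.45
tool_pos: [0.6412, -0.0533, 0.212]
tool_rot: [-1.268, 1.177, 1.291]
contact_force: [0.6, 0.2, 0.5]
opening: 0.0206
```

Run:
```python
from h import *
st(); held((-.001,0),2); snap("w15",("wrist","scene"))
im=cv2.imread("pics/w15_scene.png"); cv2.imwrite("pics/w15c.png",cv2.resize(im[180:340,200:360],(600,600),interpolation=2))
```

```text
t 18.45 tcp [ 0.6412 -0.0533  0.212 ] grasp [ 0.6383 -0.0533  0.057 ] jawyaw 1.663 xdir [-0.019  0.    -1.   ] q6 -1.86 F [0.6 0.2 0.5] M [-0.01 -0.19 -0.04] open 0.0206
held yaw err 0.002 root gap 0.0006 lateral 0.0001 z err -0.0003 pitch -0.019
 to gap 0.035 d xyz(units) [-1.71 -0.16  0.01]
 to gap 0.0 d xyz(units) [ 0.03 -0.    0.01]
 turn units: tilt [-0.   -0.19] yaw -0.02
```

View pics/w15_wrist.png

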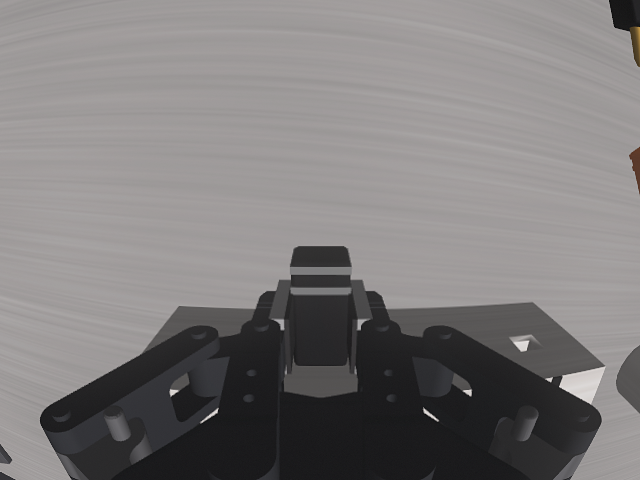

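View pics/w15c.png

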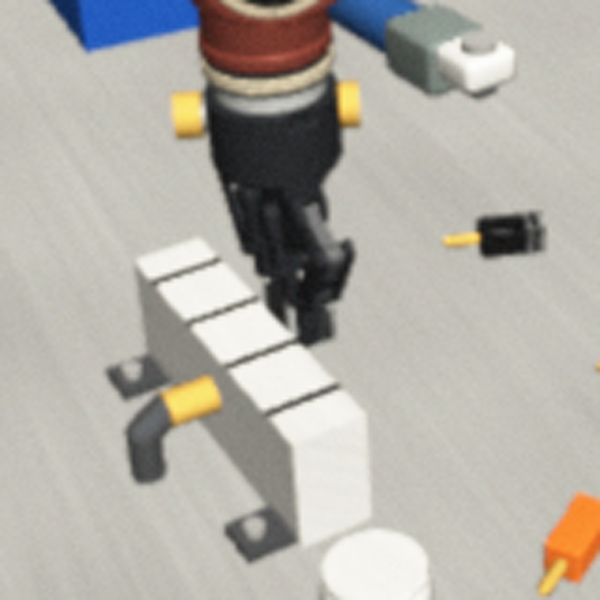

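Request:
carry_out --increments '[[[0, -0.15, 0], [0, 0, 0], 0], [[0, 0, 0], [0.1, 0, 0], 0]]'

```text
t: 18.75
tool_pos: [0.6409, -0.0533, 0.2115]
tool_rot: [-1.269, 1.174, 1.289]
contact_force: [-11.6, -0.0, 7.3]
opening: 0.0207
```

Run:
```python
from h import *
st(); held((-.001,0),2)
```

```text
t 18.75 tcp [ 0.6409 -0.0533  0.2115] grasp [ 0.6385 -0.0533  0.0565] jawyaw 1.664 xdir [-0.015  0.    -1.   ] q6 -1.86 F [-11.6  -0.    7.3] M [-0.04  1.39  0.06] open 0.0207
held yaw err 0.002 root gap 0.0003 lateral 0.0001 z err -0.0008 pitch -0.015
 to gap 0.035 d xyz(units) [-1.73 -0.17  0.04]
 to gap 0.0 d xyz(units) [ 0.02 -0.01  0.04]
 turn units: tilt [-0.   -0.15] yaw -0.02
```

Request:
carry_out --increments '[[[0, 0, 0], [0, 0, 0], 0.38], [[0, 0, 0], [0, 0, 0], 0.38], [[0, 0, 0], [0, 0, 0.2], 0.38], [[0, 0, 0], [0, 0, 0.8], 0.38], [[0, 0, 0], [0, 0, 1], 0.38], [[0, 0, 0], [0, 0, 1], 0.38], [[0, 0, 0], [0, 0, 1], 0.38], [[0, 0, 0], [-0.5, 0, 1], 0.5]]'

```text
t: 19.55
tool_pos: [0.6317, -0.0529, 0.3173]
tool_rot: [-1.271, 1.171, 1.287]
contact_force: [-0.4, -0.4, -0.1]
opening: 0.0426
```

Request:
carry_out --increments '[[[0, -0.15, 0], [-0.9, 0.4, 0.7], 0.5], [[0, 0, 0], [-0.9, 0.4, 0.7], 0.5], [[0, 0, 0], [-0.9, 0.4, 0], 0.5], [[0, 0, 0], [0, 0, 0], 0.5]]'

```text
t: 19.95
tool_pos: [0.5774, -0.0285, 0.3586]
tool_rot: [-1.29, 1.15, 1.26]
contact_force: [1.1, -0.3, -0.4]
opening: 0.0427
```

Run:
```python
from h import *
st(); c,im,d=snap("w16")["wrist"]
plugs("wrist",c,d)
P=cloud(c,d,"wrist")
bar(P,.05,.064,.6377,-.0535,.03)
```

```text
t 19.95 tcp [ 0.5774 -0.0285  0.3586] grasp [ 0.5808 -0.0288  0.2036] jawyaw 1.664 xdir [ 0.022 -0.002 -1.   ] q6 -1.84 F [ 1.1 -0.3 -0.4] M [-0.05 -0.01 -0.01] open 0.0427
0.96 [220.  52.] top rect [ 0.4446 -0.1263] [0.0231 0.0462] yaw -0.303 z 0.0212 n 1341
0.89 [412.  40.] top rect [0.4233 0.0348] [0.023  0.0464] yaw -0.033 z 0.0214 n 1353
0.87 [536.   6.] top rect [0.3611 0.1566] [0.0112 0.0468] yaw -1.248 z 0.0216 n 399
0.8 [504.  80.] top rect [0.4448 0.121 ] [0.0236 0.0463] yaw 0.186 z 0.0216 n 1151
0.72 [289. 282.] top rect [ 0.6375 -0.0547] [0.0265 0.0477] yaw 0.073 z 0.0275 n 52
0.57 [516. 212.] top rect [0.5599 0.1566] [0.0236 0.0464] yaw 0.579 z 0.0214 n 1006
n 990 rect centre [ 0.6415 -0.0494] size [0.0399 0.0307] mean [ 0.649  -0.0507] axis yaw 0.351 z med 0.0522 rms [0.0341 0.0239]
```

View pics/w16_wrist.png

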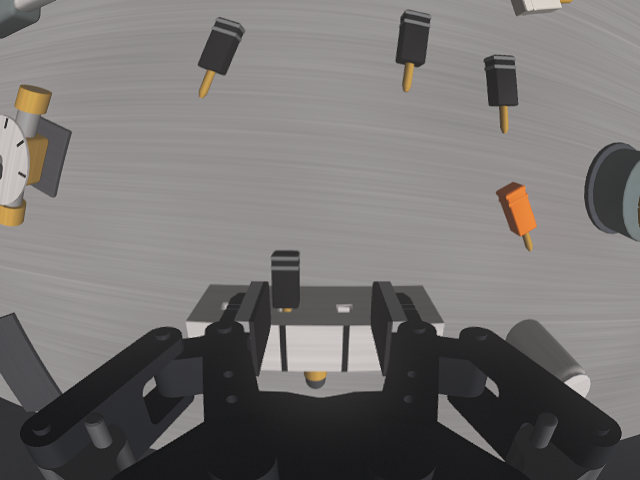

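Run:
```python
from h import *
import pickle
c,im,d=pickle.load(open("w16_wrist.pkl","rb"))
cv2.imwrite("pics/w16c.png",cv2.resize(im[235:335,220:360],(784,560),interpolation=2))
P=cloud(c,d,"wrist")
for r in range(246,320,4): print(r,np.round(P[r,286],4),im[r,286])
print(proj(c,[*ports[2],.045],"wrist"),proj(c,[*ports[2],.056],"wrist"))
```

```text
246 [ 0.6213 -0.0574 -0.0007] [144 144 148]
250 [ 0.6137 -0.055   0.0319] [96 96 98]
254 [ 0.6123 -0.0538  0.0453] [47 47 48]
258 [ 0.6153 -0.0535  0.0466] [123 121 122]
262 [ 0.6185 -0.0533  0.0471] [52 51 53]
266 [ 0.6218 -0.053   0.0476] [88 87 88]
270 [ 0.6249 -0.0528  0.0483] [78 77 78]
274 [ 0.628  -0.0525  0.0493] [51 51 52]
278 [ 0.631  -0.0522  0.0505] [52 51 52]
282 [ 0.635  -0.0521  0.0495] [52 50 52]
286 [ 0.638  -0.0518  0.0509] [51 50 52]
290 [ 0.6411 -0.0515  0.0518] [51 50 52]
294 [ 0.6447 -0.0513  0.0519] [50 50 51]
298 [ 0.6478 -0.051   0.053 ] [51 50 51]
302 [ 0.6509 -0.0508  0.0542] [51 50 50]
306 [ 0.6545 -0.0505  0.0544] [51 49 50]
310 [ 0.6622 -0.0508  0.0472] [ 74 139 178]
314 [ 0.6602 -0.05    0.0578] [85 85 87]
318 [ 0.66   -0.0494  0.0647] [83 84 86]
[285.64321132 307.0381827 ] [284.48595244 313.21198133]
```

View pics/w16c.png

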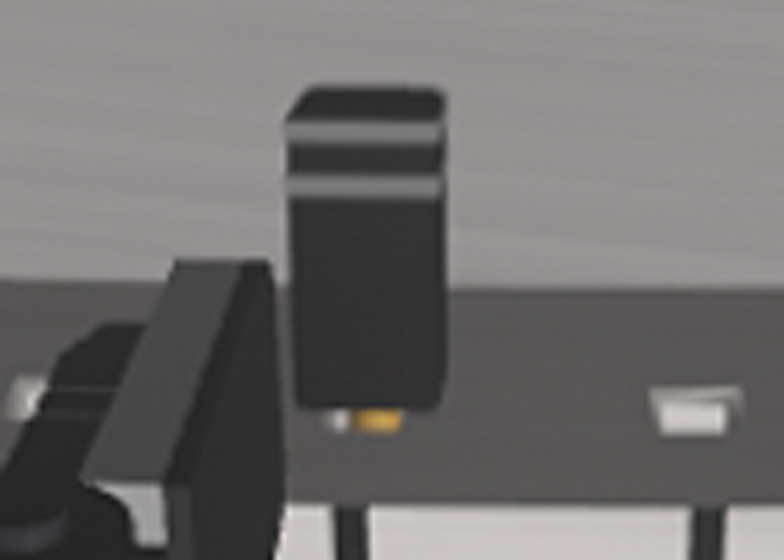

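Request:
carry_out --increments '[[[0, 0.2, -0.2], [-1, 0.4, -0.8], 0.5], [[0, 0, -0.2], [-1, 0.4, -0.8], 0.5], [[0, 0, -0.2], [-1, 0.4, -0.8], 0.5], [[0, 0, -0.2], [-1, 0.4, -0.8], 0.5], [[0, 0, -0.2], [-1, 0.4, -0.8], 0.5], [[0, 0, -0.2], [-1, 0.4, -0.8], 0.5], [[0, 0, -0.1], [-1, 0.4, -0.8], 0.5], [[0, 0, 0], [-0.5, 0.2, -0.6], 0.5]]'

```text
t: 20.85
tool_pos: [0.4312, 0.0291, 0.235]
tool_rot: [-1.185, 1.227, 1.163]
contact_force: [0.4, 0.4, -1.1]
opening: 0.0425
```

Run:
```python
from h import *
st(); c,im,d=snap("w17")["wrist"]
plugs("wrist",c,d)
```

```text
t 20.85 tcp [0.4312 0.0291 0.235 ] grasp [0.4331 0.0281 0.08  ] jawyaw 1.524 xdir [ 0.012 -0.006 -1.   ] q6 -1.63 F [ 0.4  0.4 -1.1] M [-0.01 -0.   -0.  ] open 0.0425
0.94 [536. 117.] top rect [0.3543 0.1538] [0.0232 0.0468] yaw -1.174 z 0.0215 n 2732
0.89 [477. 269.] top rect [0.4445 0.1206] [0.0236 0.0465] yaw 0.192 z 0.0214 n 2711
0.71 [ 85. 283.] top rect [ 0.4438 -0.1262] [0.0237 0.0464] yaw -0.300 z 0.0211 n 1849
0.57 [332. 248.] top rect [0.4227 0.0347] [0.022  0.0457] yaw -0.040 z 0.0214 n 3552
```

View pics/w17_wrist.png

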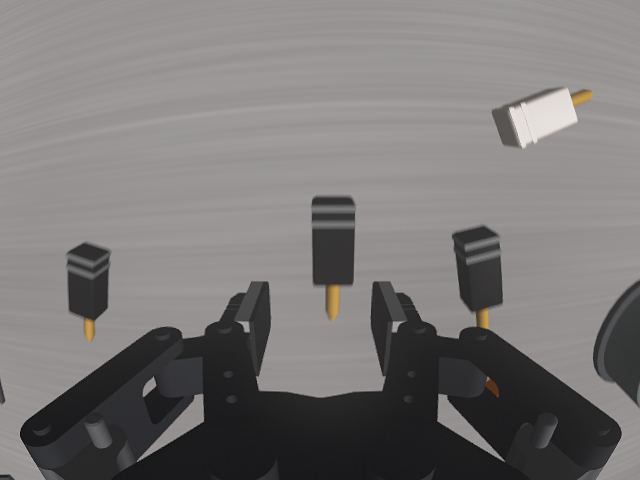

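Request:
carry_out --increments '[[[0.06, 0.12, 0.06], [-0.5, 0.28, -0.4], 0.5], [[0, 0, 0], [0, 0, -0.9], 0.5], [[0, 0, 0], [0, 0, -0.9], 0.5], [[0, 0, 0], [0, 0, -0.4], 0.5], [[0, 0, 0], [0, 0, 0], 0.5]]'

```text
t: 21.45
tool_pos: [0.4249, 0.0343, 0.1846]
tool_rot: [-1.182, 1.224, 1.177]
contact_force: [0.9, 0.2, -0.8]
opening: 0.0425
```

Run:
```python
from h import *
st()
```

```text
t 21.45 tcp [0.4249 0.0343 0.1846] grasp [0.4256 0.0343 0.0296] jawyaw 1.531 xdir [ 0.005  0.    -1.   ] q6 -1.63 F [ 0.9  0.2 -0.8] M [ 0.03  0.01 -0.03] open 0.0425
```

Request:
carry_out --increments '[[[0, 0, 0], [-0.1, 0, -0.3], 0.5], [[0, 0, 0], [0, 0, 0], 0.5], [[0, 0, 0], [0, 0, 0], 0], [[0, 0, 0], [0, 0, 0], 0], [[0, 0, 0], [0, 0, 0], 0], [[0, 0, 0], [0, 0, 0], 0]]'

```text
t: 22.05
tool_pos: [0.4248, 0.034, 0.1815]
tool_rot: [-1.184, 1.221, 1.173]
contact_force: [0.3, -0.2, -1.0]
opening: 0.0203
```

Run:
```python
from h import *
st(); snap("w18")
```

```text
t 22.05 tcp [0.4248 0.034  0.1815] grasp [0.4263 0.034  0.0265] jawyaw 1.531 xdir [ 0.01 -0.   -1.  ] q6 -1.63 F [ 0.3 -0.2 -1. ] M [0.04 0.02 0.  ] open 0.0203
```

View pics/w18_wrist.png

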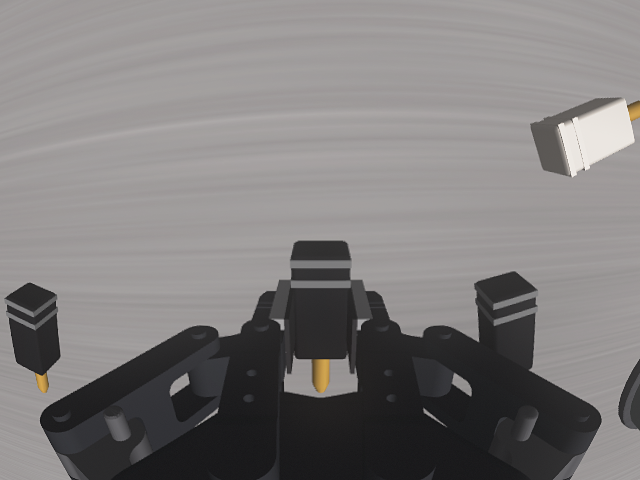

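Request:
carry_out --increments '[[[0, -0.1, 0], [0, 0, 0.8], 0], [[0, 0, 0], [0, 0, 0.8], 0], [[0, 0, 0.25], [0.8, -0.25, 0.2], 0], [[0, 0, 0.25], [0.9, -0.25, 0], 0], [[0, 0, 0.25], [0.9, -0.25, 0], 0], [[0, 0, 0.25], [0.9, -0.25, 0], 0], [[0, 0, 0.2], [0.9, -0.25, 0], 0], [[0, 0, 0], [0.9, -0.25, 0], 0]]'

```text
t: 22.9
tool_pos: [0.5314, 0.0038, 0.2169]
tool_rot: [-1.279, 1.154, 1.261]
contact_force: [-0.5, 0.4, -1.3]
opening: 0.0203
```

Request:
carry_out --increments '[[[0, 0, 0], [0.9, -0.25, 0], 0], [[0, 0, 0], [0.9, -0.25, 0], 0], [[0, 0, 0], [0, 0, 0], 0]]'

```text
t: 23.2
tool_pos: [0.5702, -0.0072, 0.2165]
tool_rot: [-1.279, 1.154, 1.26]
contact_force: [0.0, 0.1, -0.3]
opening: 0.02
```

Run:
```python
from h import *
st(); held((-.0038,0),1,.1705); snap("w19")
```

```text
t 23.20 tcp [ 0.5702 -0.0072  0.2165] grasp [ 0.5728 -0.0069  0.0615] jawyaw 1.657 xdir [ 0.017  0.002 -1.   ] q6 -1.80 F [ 0.   0.1 -0.3] M [-0.01 -0.02  0.02] open 0.0200
held yaw err -0.005 root gap 0.0639 lateral 0.0021 z err 0.0011 pitch 0.017
 to gap 0.035 d xyz(units) [ 1.45  0.03 -0.05]
 to gap 0.0 d xyz(units) [ 3.19  0.18 -0.05]
 turn units: tilt [-0.02  0.17] yaw 0.05
```

View pics/w19_wrist.png

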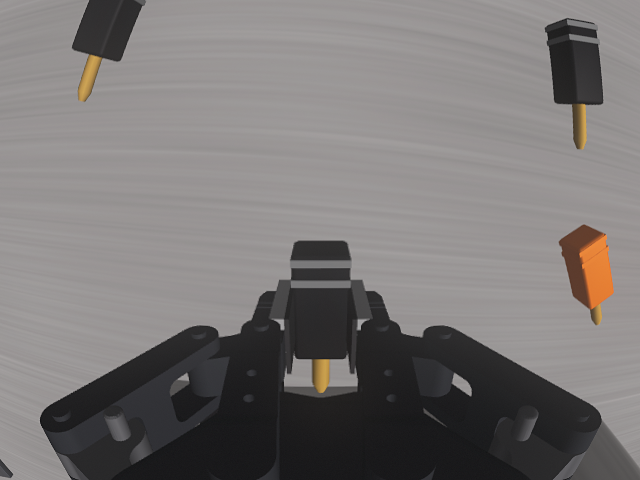

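Request:
carry_out --increments '[[[0, 0.1, 0.05], [0.75, 0, -0.05], 0], [[0, 0, 0], [0.65, 0, 0], 0], [[0, 0, 0], [0, 0, 0], 0]]'

```text
t: 23.55
tool_pos: [0.5957, -0.0061, 0.2137]
tool_rot: [-1.274, 1.162, 1.277]
contact_force: [-0.2, -0.8, -1.1]
opening: 0.0203
```

Run:
```python
from h import *
st(); held((-.0038,0),1,.1705)
```

```text
t 23.55 tcp [ 0.5957 -0.0061  0.2137] grasp [ 0.5957 -0.0056  0.0587] jawyaw 1.662 xdir [ 0.     0.003 -1.   ] q6 -1.80 F [-0.2 -0.8 -1.1] M [-0.01  0.02 -0.03] open 0.0203
held yaw err 0.000 root gap 0.0412 lateral 0.0015 z err -0.0018 pitch 0.0
 to gap 0.035 d xyz(units) [ 0.32 -0.05  0.09]
 to gap 0.0 d xyz(units) [2.06 0.11 0.09]
 turn units: tilt [-0.03  0.  ] yaw -0.00
```

Request:
carry_out --increments '[[[0, 0, 0], [0.4, -0.04, 0.09], 0], [[0, 0, 0], [0.4, 0, 0], 0], [[0, 0, 0], [0.3, 0, 0], 0], [[0, 0, 0], [0, 0, 0], 0]]'

```text
t: 23.95
tool_pos: [0.618, -0.0065, 0.2155]
tool_rot: [-1.273, 1.163, 1.279]
contact_force: [-0.0, 0.2, -0.8]
opening: 0.0203
```

Run:
```python
from h import *
st(); held((-.0038,0),1,.1705)
```

```text
t 23.95 tcp [ 0.618  -0.0065  0.2155] grasp [ 0.6179 -0.0059  0.0605] jawyaw 1.663 xdir [-0.001  0.003 -1.   ] q6 -1.80 F [-0.   0.2 -0.8] M [-0.06 -0.02 -0.01] open 0.0203
held yaw err 0.001 root gap 0.0192 lateral -0.0008 z err -0.0000 pitch -0.001
 to gap 0.035 d xyz(units) [-0.79 -0.03  0.  ]
 to gap 0.0 d xyz(units) [0.95 0.13 0.  ]
 turn units: tilt [-0.03 -0.01] yaw -0.01
```

Request:
carry_out --increments '[[[0, 0, 0], [0.3, 0.05, 0], 0], [[0, 0, 0], [0.3, 0.04, 0], 0], [[0, 0, 0], [0.3, 0.04, 0], 0], [[0, -0.1, 0], [0.2, 0.02, 0], 0], [[0, -0.1, 0], [0.1, 0, 0], 0], [[0, 0, 0], [0, 0, 0], 0]]'

```text
t: 24.55
tool_pos: [0.638, -0.0035, 0.2143]
tool_rot: [-1.268, 1.174, 1.291]
contact_force: [1.4, 0.1, 0.2]
opening: 0.0206
```

Run:
```python
from h import *
st(); held((-.0038,0),1,.1705)
```

```text
t 24.55 tcp [ 0.638  -0.0035  0.2143] grasp [ 0.6353 -0.0033  0.0593] jawyaw 1.664 xdir [-0.017  0.002 -1.   ] q6 -1.79 F [1.4 0.1 0.2] M [ 0.06 -0.11 -0.04] open 0.0206
held yaw err 0.002 root gap 0.0018 lateral 0.0003 z err -0.0012 pitch -0.017
 to gap 0.035 d xyz(units) [-1.65 -0.16  0.06]
 to gap 0.0 d xyz(units) [ 0.09 -0.01  0.06]
 turn units: tilt [-0.02 -0.17] yaw -0.02
```

Request:
carry_out --increments '[[[0, -0.2, 0], [0.1, 0, 0.04], 0], [[0, 0, 0], [0.2, 0, 0], 0], [[0, 0, 0], [0.15, 0, 0], 0]]'

```text
t: 24.85
tool_pos: [0.6411, -0.0035, 0.214]
tool_rot: [-1.26, 1.185, 1.305]
contact_force: [-12.9, -0.2, 10.3]
opening: 0.0203
```

Run:
```python
from h import *
st(); held((-.0038,0),1,.1705)
```

```text
t 24.85 tcp [ 0.6411 -0.0035  0.214 ] grasp [ 0.6359 -0.0033  0.0591] jawyaw 1.665 xdir [-0.033  0.002 -0.999] q6 -1.79 F [-12.9  -0.2  10.3] M [-0.1   1.87 -0.04] open 0.0203
held yaw err 0.003 root gap 0.0015 lateral 0.0003 z err -0.0014 pitch -0.033
 to gap 0.035 d xyz(units) [-1.67 -0.17  0.07]
 to gap 0.0 d xyz(units) [ 0.07 -0.01  0.07]
 turn units: tilt [-0.02 -0.33] yaw -0.03
```

Request:
carry_out --increments '[[[0, 0, 0], [0, 0, 0], 0.38], [[0, 0, 0], [0, 0, 0], 0.38], [[0, 0, 0], [0, 0, 0.2], 0.38], [[0, 0, 0], [0, 0, 0.8], 0.38], [[0, 0, 0], [0, 0, 1], 0.38], [[0, 0, 0], [0, 0, 1], 0.38], [[0, 0, 0], [0, 0, 1], 0.38], [[0, 0, 0], [-0.5, 0, 1], 0.5]]'

```text
t: 25.65
tool_pos: [0.6324, -0.0032, 0.3199]
tool_rot: [-1.262, 1.182, 1.302]
contact_force: [0.1, -0.2, 0.4]
opening: 0.0425
```

Request:
carry_out --increments '[[[0, -0.2, 0], [-1, 0.5, 0.7], 0.5], [[0, 0, 0], [-1, 0.5, 0.7], 0.5], [[0, 0, 0], [-1, 0.5, 0], 0.5], [[0, 0, 0], [0, 0, 0], 0.5]]'

```text
t: 26.05
tool_pos: [0.5721, 0.0273, 0.3611]
tool_rot: [-1.282, 1.156, 1.271]
contact_force: [-0.3, -0.2, 0.0]
opening: 0.0425
```

```bash
cat >> h.py <<'E'
def seated(c,d,k,name="wrist"):
    """plug top profile in port k: fit top-face points in manifold coords; report root"""
    P=cloud(c,d,name); q=P[...,:2]-ports[k]; X=q@ex; Y=q@ey; Z=P[...,2]
    m=(abs(Y)<.006)&(X>-.052)&(X<-.002)&(Z>.03)&(Z<.064)
    x=X[m]; z=Z[m]
    if m.sum()<30: print("port",k,"no plug pts",m.sum()); return
    for _ in range(5):
        p=np.polyfit(x,z,1); r=abs(z-np.polyval(p,x)); x=x[r<.0015+0*r]; z=z[r<.0015]
    th=np.arctan(p[0]); xf=np.percentile(x,99); xr=np.percentile(x,1); zf=np.polyval(p,xf)
    root=(xf+.011*np.sin(th), zf-.011*np.cos(th))
    print("port",k,"n",len(x),"tilt %.3f"%th,"front x %.4f rear x %.4f"%(xf,xr),"root x %.4f (0=mouth) z %.4f"%root,"from rear %.4f"%(xr+.046*np.cos(th)+.011*np.sin(th)), "lat %.4f"%np.median(Y[(abs(Y)<.02)&(X>-.04)&(X<-.01)&(abs(Z-.052)<.01)]))
E
python3 - <<'E'
from h import *
st(); c,im,d=snap("w20")["wrist"]
plugs("wrist",c,d)
for k in (0,1,2,3): seated(c,d,k)
cv2.imwrite("pics/w20c.png",cv2.resize(im[225:335,200:380],(800,490),interpolation=2))
E
```

```text
t 26.05 tcp [0.5721 0.0273 0.3611] grasp [0.5735 0.0274 0.2061] jawyaw 1.665 xdir [ 0.009  0.001 -1.   ] q6 -1.75 F [-0.3 -0.2  0. ] M [-0.    0.04  0.03] open 0.0425
0.89 [160.  65.] top rect [ 0.4446 -0.126 ] [0.0239 0.0463] yaw -0.294 z 0.0212 n 1159
0.78 [222. 281.] top rect [ 0.6384 -0.0552] [0.0251 0.0533] yaw -0.183 z 0.0296 n 61
0.7 [443.  80.] top rect [0.4449 0.1208] [0.0229 0.046 ] yaw 0.188 z 0.0215 n 1312
0.69 [280. 281.] top rect [0.6292 0.0057] [0.0182 0.0506] yaw 0.486 z 0.0291 n 32
0.69 [465. 215.] top rect [0.5597 0.1568] [0.0223 0.0468] yaw 0.601 z 0.0215 n 1128
0.59 [477.   3.] top rect [0.3648 0.1564] [0.0063 0.0439] yaw -1.301 z 0.0208 n 190
port 0 no plug pts 0
port 1 n 660 tilt 0.164 front x -0.0046 rear x -0.0486 root x -0.0028 (0=mouth) z 0.0426 from rear -0.0014 lat 0.0026
port 2 n 547 tilt 0.175 front x -0.0048 rear x -0.0485 root x -0.0029 (0=mouth) z 0.0429 from rear -0.0013 lat 0.0018
port 3 no plug pts 0
```

View pics/w20_wrist.png

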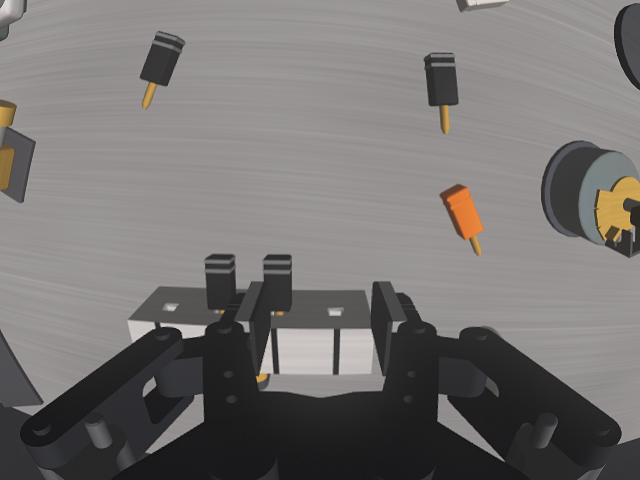

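View pics/w20c.png

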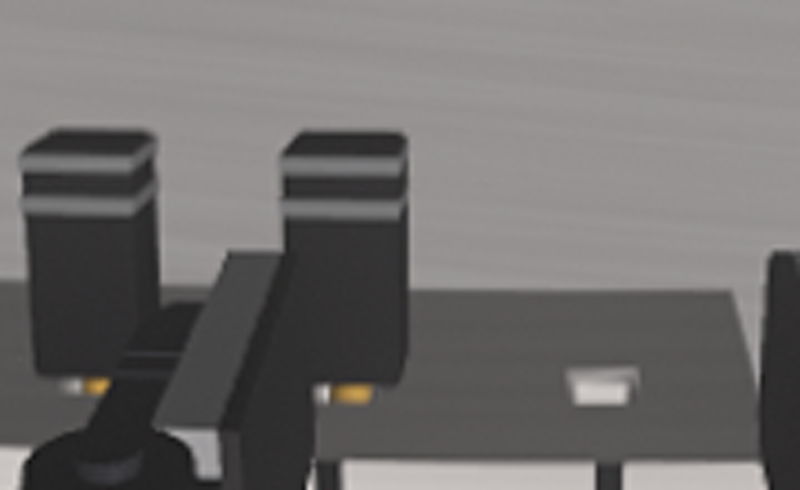

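Request:
carry_out --increments '[[[0, 0.1, 0.15], [-0.9, 0.65, -0.8], 0.5], [[0, 0, 0.15], [-0.9, 0.65, -0.8], 0.5], [[0, 0, 0.15], [-0.9, 0.65, -0.8], 0.5], [[0, 0, 0.15], [-0.9, 0.65, -0.8], 0.5], [[0, 0, 0.15], [-0.9, 0.65, -0.8], 0.5], [[0, 0, 0.1], [-0.9, 0.65, -0.8], 0.5], [[0, 0, 0], [-0.8, 0.6, -0.8], 0.5], [[0, 0, 0], [0, 0, -0.4], 0.5]]'

```text
t: 26.95
tool_pos: [0.4527, 0.1156, 0.2414]
tool_rot: [-1.344, 1.115, 1.329]
contact_force: [0.6, -0.6, 0.9]
opening: 0.0429
```

Run:
```python
from h import *
st(); c,im,d=snap("w21")["wrist"]
plugs("wrist",c,d)
```

```text
t 26.95 tcp [0.4527 0.1156 0.2414] grasp [0.4543 0.1154 0.0864] jawyaw 1.747 xdir [ 0.01  -0.001 -1.   ] q6 -1.66 F [ 0.6 -0.6  0.9] M [-0.02  0.03 -0.04] open 0.0429
0.78 [  6. 178.] top rect [ 0.4322 -0.1104] [0.006  0.0162] yaw -0.062 z 0.0185 n 64
0.63 [334. 247.] top rect [0.4445 0.1208] [0.0222 0.0461] yaw 0.186 z 0.0214 n 3350
0.62 [341. 383.] top rect [0.541  0.1451] [0.0062 0.0222] yaw -1.204 z 0.0195 n 170
0.56 [429.  92.] top rect [0.3542 0.154 ] [0.0226 0.0461] yaw -1.179 z 0.0215 n 3511
```

View pics/w21_wrist.png

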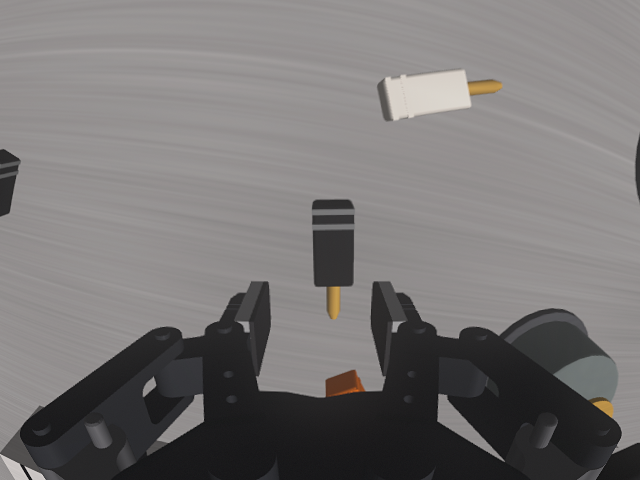

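Request:
carry_out --increments '[[[0, 0.1, 0.1], [-0.55, 0.26, -0.4], 0.5], [[0, 0, 0], [0, 0, -0.9], 0.5], [[0, 0, 0], [0, 0, -0.9], 0.5], [[0, 0, 0], [0, 0, -0.8], 0.5], [[0, 0, 0], [0, 0, 0], 0.5]]'

```text
t: 27.55
tool_pos: [0.447, 0.119, 0.1845]
tool_rot: [-1.348, 1.112, 1.335]
contact_force: [0.1, 0.7, -0.4]
opening: 0.0429
```

Run:
```python
from h import *
st()
```

```text
t 27.55 tcp [0.447  0.119  0.1845] grasp [0.4483 0.1189 0.0295] jawyaw 1.754 xdir [ 0.009 -0.001 -1.   ] q6 -1.65 F [ 0.1  0.7 -0.4] M [0.01 0.03 0.03] open 0.0429
```

Request:
carry_out --increments '[[[0, 0.09, 0], [-0.13, 0.08, -0.3], 0.5], [[0, 0, 0], [0, 0, 0], 0.5], [[0, 0, 0], [0, 0, 0], 0], [[0, 0, 0], [0, 0, 0], 0], [[0, 0, 0], [0, 0, 0], 0], [[0, 0, 0], [0, 0, 0], 0]]'

```text
t: 28.15
tool_pos: [0.4466, 0.1206, 0.1822]
tool_rot: [-1.345, 1.114, 1.338]
contact_force: [-0.7, 0.3, -0.9]
opening: 0.0201
```

Run:
```python
from h import *
st(); snap("w22"); 
o=get_obs();Rm=R.from_rotvec(o["tool_rot"]).as_matrix(); zo=o["tool_pos"][2]-.011; g=o["tool_pos"]+zo*Rm[:,0]; a=np.array([np.cos(.187),np.sin(.187)]); e=np.array([.4446,.1208])-g[:2]; print(zo,e@a,e@[-a[1],a[0]])
```

```text
t 28.15 tcp [0.4466 0.1206 0.1822] grasp [0.4474 0.1206 0.0272] jawyaw 1.753 xdir [ 0.005 -0.    -1.   ] q6 -1.65 F [-0.7  0.3 -0.9] M [-0.03 -0.01 -0.01] open 0.0201
0.1711928578394183 -0.002780225250714061 0.0007161102574179898
```

View pics/w22_wrist.png

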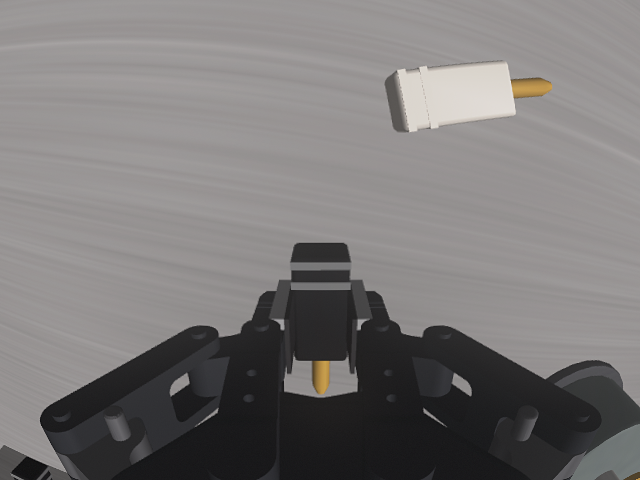

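Request:
carry_out --increments '[[[0, 0, 0], [0, 0, 0.8], 0], [[0, 0, 0], [0, 0, 0.8], 0], [[0, 0, -0.15], [0.8, -0.55, 0.2], 0], [[0, 0, -0.15], [0.9, -0.6, 0], 0], [[0, 0, -0.15], [0.9, -0.6, 0], 0], [[0, 0, -0.15], [0.9, -0.6, 0], 0], [[0, 0, -0.15], [0.9, -0.6, 0], 0], [[0, 0, -0.15], [0.9, -0.6, 0], 0]]'

```text
t: 29.0
tool_pos: [0.5533, 0.0483, 0.2184]
tool_rot: [-1.278, 1.162, 1.275]
contact_force: [-0.3, 0.1, -0.1]
opening: 0.0202
```

Request:
carry_out --increments '[[[0, 0, 0], [0.7, -0.4, 0], 0], [[0, 0, 0], [0, 0, 0], 0]]'

```text
t: 29.2
tool_pos: [0.5695, 0.0386, 0.2187]
tool_rot: [-1.277, 1.163, 1.272]
contact_force: [-1.1, -0.4, -0.2]
opening: 0.0204
```

Run:
```python
from h import *
st(); held((-.0028,0),0,.1712); snap("w23")
```

```text
t 29.20 tcp [0.5695 0.0386 0.2187] grasp [0.5701 0.0385 0.0637] jawyaw 1.661 xdir [ 0.004 -0.    -1.   ] q6 -1.72 F [-1.1 -0.4 -0.2] M [ 0.05 -0.01  0.03] open 0.0204
held yaw err -0.001 root gap 0.0617 lateral -0.0023 z err 0.0025 pitch 0.004
 to gap 0.035 d xyz(units) [ 1.32  0.24 -0.13]
 to gap 0.0 d xyz(units) [ 3.06  0.4  -0.13]
 turn units: tilt [0.   0.04] yaw 0.01
```

View pics/w23_wrist.png

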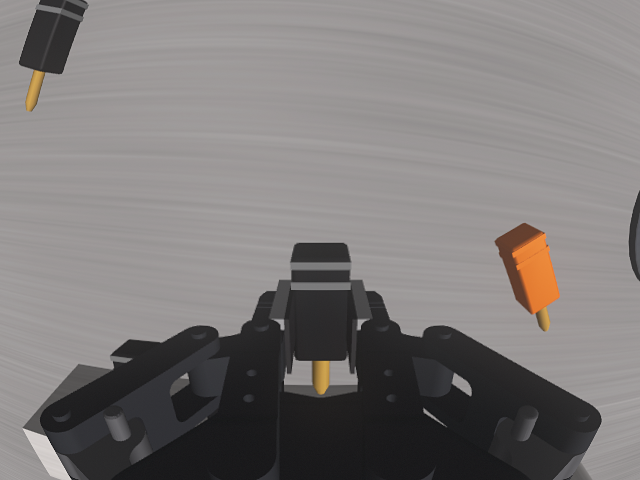

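Request:
carry_out --increments '[[[0, 0, 0], [0.7, 0.2, -0.06], 0], [[0, 0, 0], [0.6, 0.05, 0], 0], [[0, 0, 0], [0, 0, 0], 0]]'

```text
t: 29.55
tool_pos: [0.5933, 0.0453, 0.2162]
tool_rot: [-1.275, 1.165, 1.277]
contact_force: [-0.8, -1.0, -0.6]
opening: 0.02
```

Run:
```python
from h import *
st(); held((-.0028,0),0,.1712)
```

```text
t 29.55 tcp [0.5933 0.0453 0.2162] grasp [0.5932 0.0454 0.0612] jawyaw 1.662 xdir [-0.001  0.001 -1.   ] q6 -1.71 F [-0.8 -1.  -0.6] M [ 0.05 -0.02  0.  ] open 0.0200
held yaw err 0.000 root gap 0.0382 lateral 0.0025 z err -0.0000 pitch -0.001
 to gap 0.035 d xyz(units) [ 0.17 -0.11  0.  ]
 to gap 0.0 d xyz(units) [1.91 0.05 0.  ]
 turn units: tilt [-0.01 -0.01] yaw -0.00
```

Request:
carry_out --increments '[[[0, 0, 0], [0.3, -0.1, 0], 0], [[0, 0, 0], [0.4, 0.02, 0], 0], [[0, 0, 0], [0.2, 0.02, 0], 0], [[0, 0, 0], [0, 0, 0], 0]]'

```text
t: 29.95
tool_pos: [0.6114, 0.0448, 0.2158]
tool_rot: [-1.275, 1.166, 1.28]
contact_force: [-0.1, -0.2, -0.5]
opening: 0.0205
```

Run:
```python
from h import *
st(); held((-.0028,0),0,.1712)
```

```text
t 29.95 tcp [0.6114 0.0448 0.2158] grasp [0.6109 0.0449 0.0608] jawyaw 1.663 xdir [-0.003  0.001 -1.   ] q6 -1.71 F [-0.1 -0.2 -0.5] M [-0.01  0.05 -0.  ] open 0.0205
held yaw err 0.001 root gap 0.0205 lateral 0.0004 z err -0.0004 pitch -0.003
 to gap 0.035 d xyz(units) [-0.72 -0.08  0.02]
 to gap 0.0 d xyz(units) [1.02 0.07 0.02]
 turn units: tilt [-0.01 -0.03] yaw -0.01
```

Request:
carry_out --increments '[[[0, 0, 0], [0.3, 0.02, 0.02], 0], [[0, 0, 0], [0.3, 0.03, 0], 0], [[0, -0.05, 0], [0.3, 0.03, 0], 0], [[0, -0.1, 0], [0.2, 0.02, 0], 0], [[0, -0.1, 0], [0.15, 0, 0], 0], [[0, -0.1, 0], [0.15, 0, 0], 0]]'

```text
t: 30.55
tool_pos: [0.6329, 0.0467, 0.2138]
tool_rot: [-1.271, 1.176, 1.289]
contact_force: [-20.1, -1.0, 17.2]
opening: 0.0205
```

Run:
```python
from h import *
st(); held((-.0028,0),0,.1712)
```

```text
t 30.55 tcp [0.6329 0.0467 0.2138] grasp [0.6304 0.0465 0.0588] jawyaw 1.664 xdir [-0.016 -0.002 -1.   ] q6 -1.71 F [-20.1  -1.   17.2] M [-0.13  2.98 -0.06] open 0.0205
held yaw err 0.003 root gap 0.0012 lateral 0.0002 z err -0.0024 pitch -0.016
 to gap 0.035 d xyz(units) [-1.68 -0.16  0.12]
 to gap 0.0 d xyz(units) [ 0.06 -0.01  0.12]
 turn units: tilt [ 0.02 -0.16] yaw -0.03
```

Request:
carry_out --increments '[[[0, 0, 0], [0, 0, 0], 0.38], [[0, 0, 0], [0, 0, 0], 0.38], [[0, 0, 0], [0, 0, 0.2], 0.38], [[0, 0, 0], [0, 0, 0.8], 0.38], [[0, 0, 0], [0, 0, 1], 0.38], [[0, 0, 0], [0, 0, 1], 0.38], [[0, 0, 0], [0, 0, 1], 0.38], [[0, 0, 0], [-0.5, -0.5, 1], 0.5]]'

```text
t: 31.35
tool_pos: [0.624, 0.0374, 0.3199]
tool_rot: [-1.272, 1.174, 1.29]
contact_force: [0.0, -1.1, -0.3]
opening: 0.0424
```

Request:
carry_out --increments '[[[0, -0.1, 0], [-1, -1, 0.7], 0.5], [[0, 0, 0], [-1, -1, 0.5], 0.5], [[0, 0, 0], [-1, -1, 0], 0.5], [[0, 0, 0], [0, 0, 0], 0.5]]'

```text
t: 31.75
tool_pos: [0.5638, -0.0246, 0.3577]
tool_rot: [-1.29, 1.156, 1.267]
contact_force: [-0.1, 1.4, -0.2]
opening: 0.0425
```

Run:
```python
from h import *
st(); c,im,d=snap("w24")["wrist"]
plugs("wrist",c,d)
for k in (0,1,2,3): seated(c,d,k)
```

```text
t 31.75 tcp [ 0.5638 -0.0246  0.3577] grasp [ 0.5661 -0.0253  0.2027] jawyaw 1.667 xdir [ 0.014 -0.004 -1.   ] q6 -1.84 F [-0.1  1.4 -0.2] M [ 0.04  0.01 -0.  ] open 0.0425
0.9 [535.  15.] top rect [0.3545 0.1538] [0.0234 0.0477] yaw -1.188 z 0.0216 n 904
0.87 [342. 297.] top rect [ 0.6329 -0.0015] [0.027  0.0478] yaw 0.087 z 0.0295 n 40
0.85 [401. 277.] top rect [0.6078 0.0417] [0.0094 0.0239] yaw -0.987 z 0.0281 n 45
0.63 [215.  67.] top rect [ 0.4446 -0.126 ] [0.0224 0.0461] yaw -0.303 z 0.0213 n 1335
0.57 [284. 299.] top rect [ 0.6333 -0.0444] [0.0201 0.0516] yaw 0.558 z 0.0301 n 77
0.56 [512. 227.] top rect [0.5597 0.1565] [0.0229 0.047 ] yaw 0.590 z 0.0215 n 991
port 0 n 144 tilt 0.315 front x -0.0326 rear x -0.0484 root x -0.0291 (0=mouth) z 0.0396 from rear -0.0012 lat 0.0047
port 1 n 568 tilt 0.174 front x -0.0052 rear x -0.0482 root x -0.0033 (0=mouth) z 0.0428 from rear -0.0010 lat 0.0005
port 2 n 573 tilt 0.172 front x -0.0044 rear x -0.0487 root x -0.0025 (0=mouth) z 0.0429 from rear -0.0015 lat 0.0021
port 3 no plug pts 0
```

View pics/w24_wrist.png

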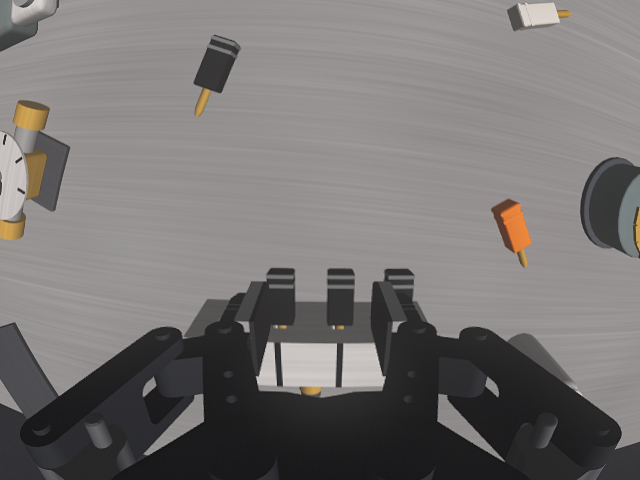

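Request:
carry_out --increments '[[[0.04, 0.15, -0.5], [-0.8, -0.7, -0.8], 0.5], [[0, 0, -0.5], [-0.8, -0.7, -0.8], 0.5], [[0, 0, -0.5], [-0.8, -0.7, -0.8], 0.5], [[0, 0, -0.5], [-0.8, -0.7, -0.8], 0.5], [[0, 0, -0.5], [-0.8, -0.7, -0.8], 0.5], [[0, 0, -0.5], [-0.8, -0.7, -0.8], 0.5], [[0, 0, -0.5], [-0.8, -0.7, -0.8], 0.5], [[0, 0, -0.3], [0, 0, -0.4], 0.5]]'

```text
t: 32.65
tool_pos: [0.4561, -0.1197, 0.2394]
tool_rot: [-1.0, 1.325, 0.985]
contact_force: [-0.4, -0.4, -1.3]
opening: 0.0429
```

Run:
```python
from h import *
st(); c,im,d=snap("w25")["wrist"]
plugs("wrist",c,d)
```

```text
t 32.65 tcp [ 0.4561 -0.1197  0.2394] grasp [ 0.4578 -0.1202  0.0844] jawyaw 1.282 xdir [ 0.011 -0.003 -1.   ] q6 -1.70 F [-0.4 -0.4 -1.3] M [-0.01  0.02  0.01] open 0.0429
0.77 [630.  20.] top rect [0.3544 0.1322] [0.0098 0.0175] yaw -0.393 z 0.0196 n 111
0.72 [595. 386.] top rect [0.6217 0.0593] [0.0188 0.06  ] yaw 0.840 z 0.0292 n 125
0.66 [300. 245.] top rect [ 0.4447 -0.1267] [0.0222 0.0463] yaw -0.304 z 0.0214 n 3422
0.5 [479. 444.] top rect [ 0.6349 -0.0421] [0.0104 0.0522] yaw 0.533 z 0.0286 n 82
```

View pics/w25_wrist.png

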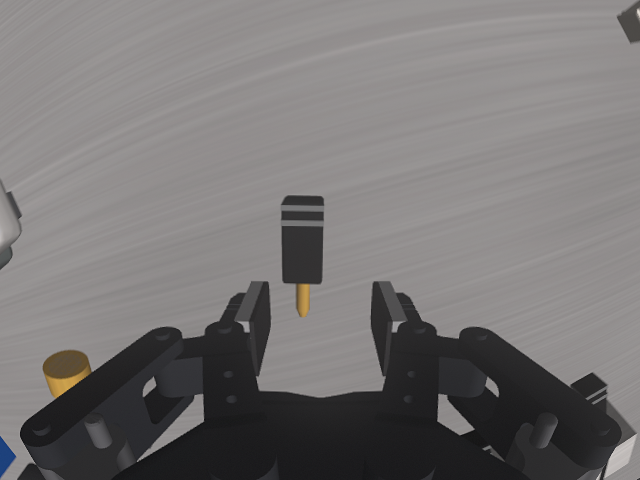

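Request:
carry_out --increments '[[[0.03, 0.11, -0.1], [-0.7, -0.33, -0.4], 0.5], [[0, 0, 0], [0, 0, -0.9], 0.5], [[0, 0, 0], [0, 0, -0.9], 0.5], [[0, 0, 0], [0, 0, -0.8], 0.5], [[0, 0, 0], [0, 0, 0], 0.5]]'

```text
t: 33.25
tool_pos: [0.4438, -0.1259, 0.1809]
tool_rot: [-0.995, 1.331, 0.99]
contact_force: [0.0, 0.3, 0.6]
opening: 0.0425
```

Run:
```python
from h import *
st()
```

```text
t 33.25 tcp [ 0.4438 -0.1259  0.1809] grasp [ 0.4443 -0.1262  0.0259] jawyaw 1.281 xdir [ 0.003 -0.001 -1.   ] q6 -1.72 F [0.  0.3 0.6] M [ 0.   -0.01  0.02] open 0.0425
```

Request:
carry_out --increments '[[[0, 0, -0.12], [0, 0, -0.1], 0.5], [[0, 0, 0], [0, 0, 0], 0], [[0, 0, 0], [0, 0, 0], 0], [[0, 0, 0], [0, 0, 0], 0], [[0, 0, 0], [0, 0, 0], 0]]'

```text
t: 33.75
tool_pos: [0.4452, -0.1265, 0.1823]
tool_rot: [-0.989, 1.333, 0.978]
contact_force: [-0.5, 0.5, -0.6]
opening: 0.0206
```

Run:
```python
from h import *
st(); snap("w26"); 
o=get_obs();Rm=R.from_rotvec(o["tool_rot"]).as_matrix(); zo=o["tool_pos"][2]-.011; g=o["tool_pos"]+zo*Rm[:,0]; a=np.array([np.cos(-.303),np.sin(-.303)]); e=np.array([.4446,-.1263])-g[:2]; print(zo,e@a,e@[-a[1],a[0]])
```

```text
t 33.75 tcp [ 0.4452 -0.1265  0.1823] grasp [ 0.4463 -0.127   0.0273] jawyaw 1.269 xdir [ 0.007 -0.004 -1.   ] q6 -1.71 F [-0.5  0.5 -0.6] M [-0.06  0.    0.04] open 0.0206
0.17126605610477363 -0.0019862613591221765 0.000179579714067425
```

View pics/w26_wrist.png

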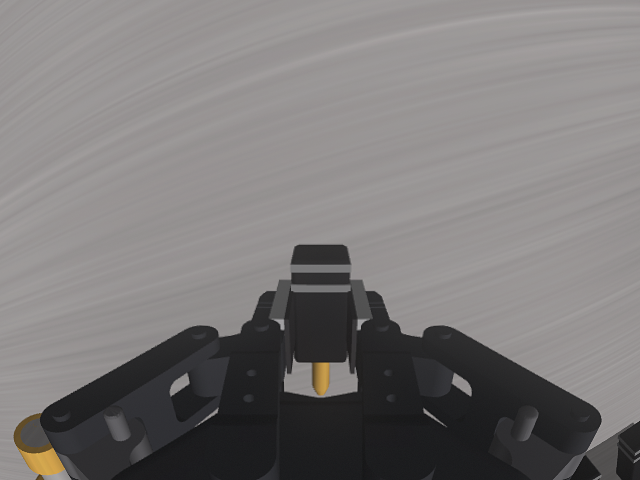

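Request:
carry_out --increments '[[[0, 0, 0], [0, 0, 0.8], 0], [[0, 0, 0], [0, 0, 0.8], 0], [[0, 0, 0.6], [0.8, 0.1, 0.2], 0], [[0, 0, 0.6], [0.9, 0.1, 0], 0], [[0, 0, 0.6], [0.9, 0.1, 0], 0], [[0, 0, 0.6], [0.9, 0.1, 0], 0], [[0, 0, 0.6], [0.9, 0.1, 0], 0], [[0, 0, 0.6], [0.9, 0.1, 0], 0]]'

```text
t: 34.6
tool_pos: [0.5527, -0.1136, 0.2192]
tool_rot: [-1.266, 1.172, 1.256]
contact_force: [0.6, -0.1, -1.1]
opening: 0.0205
```

Request:
carry_out --increments '[[[0, 0, 0.3], [0.9, 0.1, 0], 0], [[0, 0, 0], [0.4, 0, 0], 0], [[0, 0, 0], [0, 0, 0], 0]]'

```text
t: 34.9
tool_pos: [0.5811, -0.1113, 0.2192]
tool_rot: [-1.289, 1.155, 1.28]
contact_force: [0.1, -0.2, -0.3]
opening: 0.0206
```

Run:
```python
from h import *
st(); held((-.002,0),3,.1713); snap("w27")
```

```text
t 34.90 tcp [ 0.5811 -0.1113  0.2192] grasp [ 0.5821 -0.1115  0.0642] jawyaw 1.674 xdir [ 0.006 -0.001 -1.   ] q6 -1.99 F [ 0.1 -0.2 -0.3] M [-0.05  0.03  0.  ] open 0.0206
held yaw err 0.013 root gap 0.0625 lateral -0.0026 z err 0.0029 pitch 0.006
 to gap 0.035 d xyz(units) [ 1.36  0.25 -0.14]
 to gap 0.0 d xyz(units) [ 3.1   0.41 -0.14]
 turn units: tilt [0.01 0.06] yaw -0.13
```

View pics/w27_wrist.png

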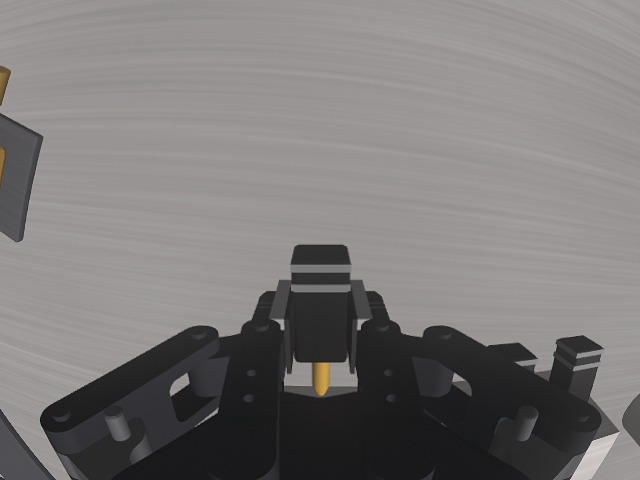

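Request:
carry_out --increments '[[[0, 0.05, -0.13], [0.7, 0.15, -0.06], 0], [[0, 0, 0], [0.6, 0.03, 0], 0], [[0, 0, 0], [0, 0, 0], 0]]'

```text
t: 35.25
tool_pos: [0.6054, -0.1079, 0.2172]
tool_rot: [-1.274, 1.168, 1.275]
contact_force: [-0.0, 0.4, -0.8]
opening: 0.0205
```

Run:
```python
from h import *
st(); held((-.002,0),3,.1713)
```

```text
t 35.25 tcp [ 0.6054 -0.1079  0.2172] grasp [ 0.6051 -0.1081  0.0622] jawyaw 1.659 xdir [-0.002 -0.001 -1.   ] q6 -1.96 F [-0.   0.4 -0.8] M [ 0.    0.   -0.04] open 0.0205
held yaw err -0.003 root gap 0.0395 lateral -0.0015 z err 0.0009 pitch -0.002
 to gap 0.035 d xyz(units) [ 0.22  0.09 -0.04]
 to gap 0.0 d xyz(units) [ 1.96  0.25 -0.04]
 turn units: tilt [ 0.01 -0.02] yaw 0.03
```

Request:
carry_out --increments '[[[0, 0, 0.03], [0.3, 0.08, -0.02], 0], [[0, 0, 0], [0.4, 0.03, 0], 0], [[0, 0, 0], [0.2, 0.02, 0], 0], [[0, 0, 0], [0, 0, 0], 0]]'

```text
t: 35.65
tool_pos: [0.6236, -0.1054, 0.2164]
tool_rot: [-1.275, 1.168, 1.279]
contact_force: [-0.2, -0.6, -0.7]
opening: 0.0203
```

Run:
```python
from h import *
st(); held((-.002,0),3,.1713)
```

```text
t 35.65 tcp [ 0.6236 -0.1054  0.2164] grasp [ 0.623  -0.1055  0.0614] jawyaw 1.662 xdir [-0.004 -0.001 -1.   ] q6 -1.95 F [-0.2 -0.6 -0.7] M [ 0.01 -0.03 -0.05] open 0.0203
held yaw err 0.000 root gap 0.0214 lateral -0.0005 z err 0.0001 pitch -0.004
 to gap 0.035 d xyz(units) [-0.68 -0.04 -0.01]
 to gap 0.0 d xyz(units) [ 1.06  0.12 -0.01]
 turn units: tilt [ 0.01 -0.04] yaw -0.00
```

Request:
carry_out --increments '[[[0, 0, 0], [0.3, 0.04, 0.02], 0], [[0, 0, 0], [0.3, 0.03, 0], 0], [[0, -0.05, 0], [0.3, 0.03, 0], 0], [[0, -0.1, 0], [0.2, 0.02, 0], 0], [[0, -0.1, 0], [0.15, 0, 0], 0], [[0, -0.1, 0], [0.15, 0, 0], 0]]'

```text
t: 36.25
tool_pos: [0.6455, -0.1034, 0.2155]
tool_rot: [-1.269, 1.174, 1.29]
contact_force: [-21.6, 0.7, 14.1]
opening: 0.0204
```

Run:
```python
from h import *
st(); held((-.002,0),3,.1713)
```

```text
t 36.25 tcp [ 0.6455 -0.1034  0.2155] grasp [ 0.643  -0.1033  0.0605] jawyaw 1.664 xdir [-0.016  0.    -1.   ] q6 -1.93 F [-21.6   0.7  14.1] M [0.02 3.15 0.01] open 0.0204
held yaw err 0.003 root gap 0.0014 lateral -0.0001 z err -0.0008 pitch -0.016
 to gap 0.035 d xyz(units) [-1.67 -0.15  0.04]
 to gap 0.0 d xyz(units) [0.07 0.01 0.04]
 turn units: tilt [-0.   -0.16] yaw -0.03
```

Request:
carry_out --increments '[[[0, 0, 0], [0, 0, 0], 0.38], [[0, 0, 0], [0, 0, 0], 0.38], [[0, 0, 0], [0, 0, 0.2], 0.38], [[0, 0, 0], [0, 0, 0.8], 0.38], [[0, 0, 0], [0, 0, 1], 0.38], [[0, 0, 0], [0, 0, 1], 0.38], [[0, 0, 0], [0, 0, 1], 0.38], [[0, 0, 0], [0, 0.5, 1], 0.5]]'

```text
t: 37.05
tool_pos: [0.6466, -0.0937, 0.3223]
tool_rot: [-1.27, 1.173, 1.288]
contact_force: [-1.0, -0.0, 0.3]
opening: 0.0424
```

Request:
carry_out --increments '[[[0, -0.1, 0], [0, 0.8, 0.7], 0.5], [[0, 0, 0], [0, 0.8, 0.5], 0.5], [[0, 0, 0], [0, 0.8, 0], 0.5], [[0, 0, 0], [0, 0.6, 0], 0.5], [[0, 0, 0], [0, 0, 0], 0.5]]'

```text
t: 37.55
tool_pos: [0.6475, -0.0273, 0.3547]
tool_rot: [-1.283, 1.158, 1.272]
contact_force: [0.2, -0.6, -0.6]
opening: 0.0431
```

Run:
```python
from h import *
st(); c,im,d=snap("w28")["wrist"]
for k in (0,1,2,3): seated(c,d,k)
cv2.imwrite("pics/w28c.png",cv2.resize(im[150:300,170:450],(784,420),interpolation=2))
```

```text
t 37.55 tcp [ 0.6475 -0.0273  0.3547] grasp [ 0.6488 -0.0274  0.1997] jawyaw 1.666 xdir [ 0.008 -0.001 -1.   ] q6 -1.82 F [ 0.2 -0.6 -0.6] M [-0.06 -0.01 -0.  ] open 0.0431
port 0 n 836 tilt 0.148 front x -0.0040 rear x -0.0479 root x -0.0023 (0=mouth) z 0.0427 from rear -0.0008 lat -0.0005
port 1 n 932 tilt 0.148 front x -0.0038 rear x -0.0483 root x -0.0022 (0=mouth) z 0.0425 from rear -0.0012 lat 0.0002
port 2 n 926 tilt 0.149 front x -0.0036 rear x -0.0484 root x -0.0020 (0=mouth) z 0.0426 from rear -0.0013 lat 0.0008
port 3 n 847 tilt 0.154 front x -0.0042 rear x -0.0484 root x -0.0026 (0=mouth) z 0.0424 from rear -0.0012 lat 0.0017
```

View pics/w28_wrist.png

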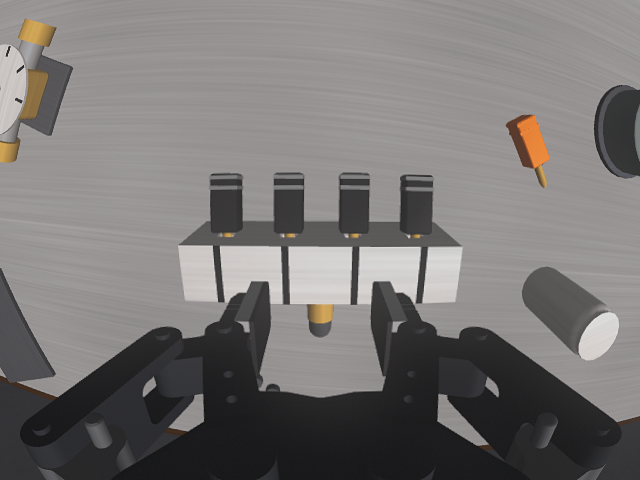

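View pics/w28c.png

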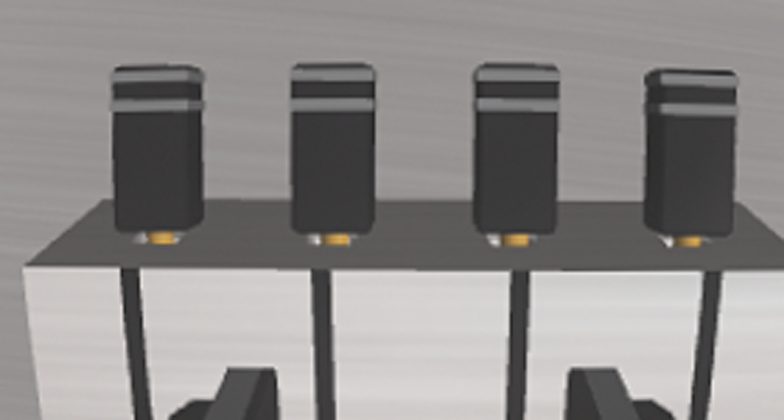

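Request:
carry_out --increments '[[[0, 0.08, -0.9], [-0.25, -0.75, 0.1], 0.5], [[0, 0, -0.9], [-0.25, -0.75, 0.1], 0.5], [[0, 0, -0.9], [-0.25, -0.75, 0.1], 0.5], [[0, 0, -0.9], [-0.25, -0.75, 0.1], 0.5], [[0, 0, -0.9], [-0.25, -0.75, 0.1], 0.5], [[0, 0, -0.9], [-0.25, -0.75, 0.1], 0.5], [[0, 0, -0.9], [-0.25, -0.75, 0.1], 0.5], [[0, 0, -0.9], [-0.25, -0.75, 0.1], 0.5]]'

```text
t: 38.4
tool_pos: [0.604, -0.1521, 0.3582]
tool_rot: [-0.704, 1.463, 0.73]
contact_force: [-0.4, 0.4, 0.0]
opening: 0.0427
```

Request:
carry_out --increments '[[[0, 0, -0.9], [-0.25, -0.75, 0], 0.5], [[0, 0, -0.9], [-0.25, -0.75, 0], 0.5], [[0, 0, -0.9], [-0.25, -0.75, 0], 0.5], [[0, 0, -0.9], [-0.25, -0.75, 0], 0.5], [[0, 0, -0.9], [-0.25, -0.75, 0], 0.5], [[0, 0, -0.9], [-0.25, -0.75, 0], 0.5], [[0, 0, -0.9], [-0.25, -0.75, 0], 0.5], [[0, 0, -0.9], [-0.25, -0.75, 0], 0.5]]'

```text
t: 39.2
tool_pos: [0.559, -0.2802, 0.3465]
tool_rot: [-0.102, 1.588, 0.152]
contact_force: [0.0, -0.2, -0.3]
opening: 0.0429
```

Request:
carry_out --increments '[[[0, 0, -0.9], [-0.25, -0.75, 0], 0.5], [[0, 0, -0.9], [-0.25, -0.75, 0], 0.5], [[0, 0, -0.9], [-0.25, -0.75, 0], 0.5], [[0, 0, 0], [0, 0, 0], 0.5]]'

```text
t: 39.6
tool_pos: [0.5409, -0.3297, 0.3405]
tool_rot: [0.129, 1.593, -0.069]
contact_force: [0.0, -1.0, -0.2]
opening: 0.0427
```

Run:
```python
from h import *
st(); c,im,d=snap("v1")["wrist"]
bar(cloud(c,d,"wrist"),.103,.115,.543,-.335,.045)
```

```text
t 39.60 tcp [ 0.5409 -0.3297  0.3405] grasp [ 0.5376 -0.3236  0.1856] jawyaw -0.125 xdir [-0.022  0.039 -0.999] q6 -0.55 F [ 0.  -1.  -0.2] M [ 0.02 -0.03 -0.02] open 0.0427
n 2523 rect centre [ 0.5427 -0.3348] size [0.0593 0.0166] mean [ 0.5429 -0.333 ] axis yaw -1.835 z med 0.1080 rms [0.0581 0.0156]
```

View pics/v1_wrist.png

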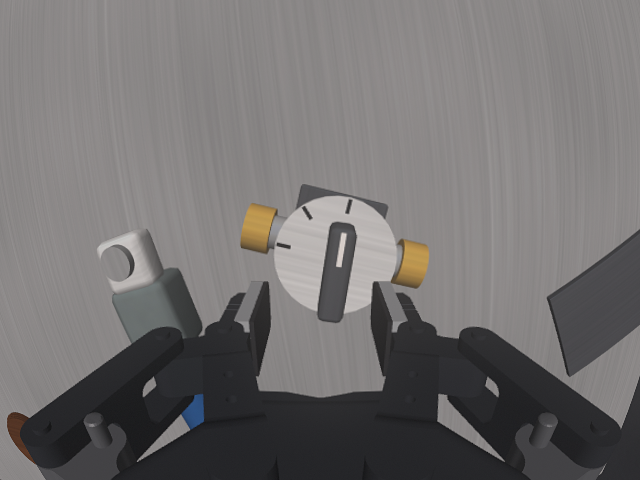

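Run:
```python
from h import *
import pickle
c,im,d=pickle.load(open("v1_wrist.pkl","rb")); P=cloud(c,d,"wrist")
m=(abs(P[...,2]-.066)<.004)&(np.hypot(P[...,0]-.543,P[...,1]+.335)<.06)
g=cv2.cvtColor(im,cv2.COLOR_BGR2GRAY)
Q=P[m][:,:2]; print("plate",cv2.minEnclosingCircle(Q.astype(np.float32)), np.median(P[m][:,2]))
ct=np.array([.5427,-.3348])
r=np.hypot(*(P[...,:2]-ct).transpose(2,0,1)); mm=m&(r>.028)&(r<.041)&(g<90)
n,l=cv2.connectedComponents(mm.astype(np.uint8))
for i in range(1,n):
    q=P[l==i][:,:2]
    if len(q)>6: e=q.mean(0)-ct; print(len(q),np.round(q.mean(0),4),"ang %.3f"%np.arctan2(e[1],e[0]),"r %.3f"%np.hypot(*e))
# white line
mm=(P[...,2]>.103)&(P[...,2]<.115)&(g>110)&(r<.04); q=P[mm][:,:2]; print("white",q.mean(0)-ct,len(q))
```

```text
plate ((0.5422598719596863, -0.33557558059692383), 0.043455857783555984) 0.06541232825922315
35 [ 0.5555 -0.3005] ang 1.214 r 0.037
38 [ 0.5274 -0.3019] ang 2.007 r 0.036
39 [ 0.5081 -0.3224] ang 2.798 r 0.037
white [0.00458559 0.01504251] 246
```

Request:
carry_out --increments '[[[-0.39, -0.22, -1], [0.1, -0.25, -0.2], 0.55], [[0, 0, -0.4], [0, 0, -0.8], 0.55], [[0, 0, 0], [0, 0, 0], 0.55]]'

```text
t: 39.95
tool_pos: [0.5433, -0.3326, 0.3179]
tool_rot: [0.208, 1.561, -0.203]
contact_force: [0.3, 1.1, -0.5]
opening: 0.0468
```

Run:
```python
from h import *
st(); c,im,d=snap("v2")["wrist"]
bar(cloud(c,d,"wrist"),.103,.115,.543,-.335,.045)
```

```text
t 39.95 tcp [ 0.5433 -0.3326  0.3179] grasp [ 0.5435 -0.3321  0.1629] jawyaw -0.262 xdir [ 0.001  0.003 -1.   ] q6 -0.41 F [ 0.3  1.1 -0.5] M [ 0.03  0.02 -0.01] open 0.0468
n 3141 rect centre [ 0.5425 -0.335 ] size [0.0593 0.0163] mean [ 0.5433 -0.3324] axis yaw -1.830 z med 0.1080 rms [0.0581 0.0154]
```

Request:
carry_out --increments '[[[0, 0, 0], [-0.05, -0.13, -0.7], 0.55], [[0, 0, 0], [0, 0, -0.9], 0.55], [[0, 0, 0], [0, 0, -0.9], 0.55], [[0, 0, 0], [0, 0, -0.3], 0.55], [[0, 0, 0], [0, 0, 0], 0.55]]'

```text
t: 40.5
tool_pos: [0.5437, -0.3347, 0.2627]
tool_rot: [0.199, 1.556, -0.199]
contact_force: [-0.6, 0.1, -0.2]
opening: 0.0468
```

Run:
```python
from h import *
st(); c,im,d=snap("v3")["wrist"]
```

```text
t 40.50 tcp [ 0.5437 -0.3347  0.2627] grasp [ 0.5446 -0.3347  0.1077] jawyaw -0.254 xdir [ 0.006 -0.    -1.   ] q6 -0.42 F [-0.6  0.1 -0.2] M [-0.03  0.04 -0.05] open 0.0468
```

View pics/v3_wrist.png

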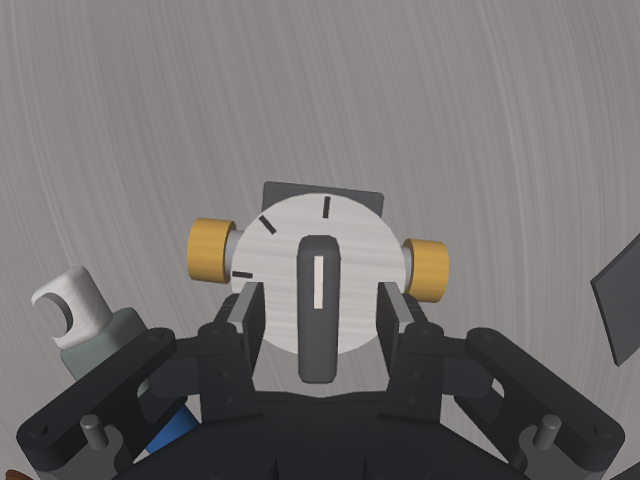

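Request:
carry_out --increments '[[[0, 0, 0], [0, 0, -0.15], 0.5], [[0, 0, 0], [0, 0, 0], 0], [[0, 0, 0], [0, 0, 0], 0], [[0, 0, 0], [0, 0, 0], 0], [[0, 0, 0], [0, 0, 0], 0]]' --squeeze 60

```text
t: 41.05
tool_pos: [0.5431, -0.335, 0.2626]
tool_rot: [0.198, 1.559, -0.199]
contact_force: [0.6, 0.2, -3.1]
opening: 0.0147
```

Run:
```python
from h import *
st(); s=snap("v4",("top","scene")); 
a=cv2.resize(s["top"][1][140:260,180:400],(800,436),interpolation=2); cv2.imwrite("pics/v4c.png",a)
b=cv2.resize(s["scene"][1][230:340,210:340],(650,550),interpolation=2); cv2.imwrite("pics/v4d.png",b)
```

```text
t 41.05 tcp [ 0.5431 -0.335   0.2626] grasp [ 0.5434 -0.3351  0.1076] jawyaw -0.253 xdir [ 0.002 -0.001 -1.   ] q6 -0.42 F [ 0.6  0.2 -3.1] M [-0.04 -0.16 -0.08] open 0.0147
```

View pics/v4c.png

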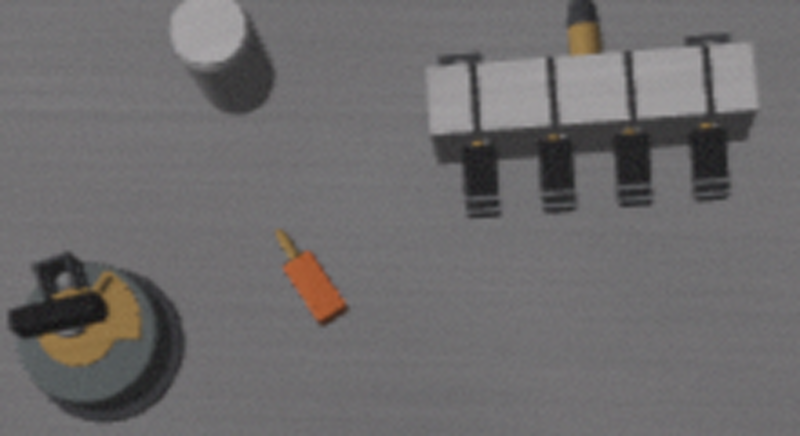

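View pics/v4d.png

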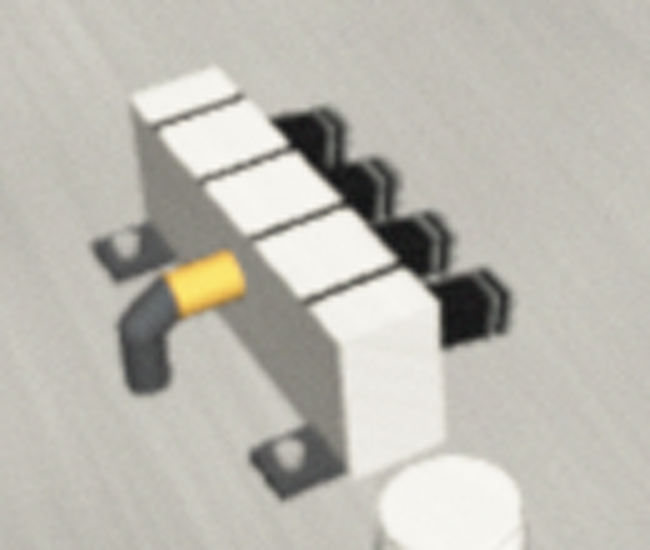

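Request:
carry_out --increments '[[[0, 0, 0.8], [0, 0, 0], 0], [[0, 0, 0.9], [0, 0, 0], 0], [[0, 0, 0.9], [0, 0, 0], 0], [[0, 0, 0.9], [0, 0, 0], 0], [[0, 0, 0.9], [0, 0, 0], 0], [[0, 0, 0.8], [0, 0, 0], 0], [[0, 0, 0.7], [0, 0, 0], 0]]'

```text
t: 41.85
tool_pos: [0.5429, -0.3352, 0.2626]
tool_rot: [-0.282, 1.552, 0.283]
contact_force: [-1.6, -0.5, -1.3]
opening: 0.0147
```

Run:
```python
from h import *
st()
```

```text
t 41.85 tcp [ 0.5429 -0.3352  0.2626] grasp [ 0.543  -0.3351  0.1076] jawyaw 0.360 xdir [ 0.001  0.    -1.   ] q6 -1.03 F [-1.6 -0.5 -1.3] M [ 0.06  0.02 -0.09] open 0.0147
```

Request:
carry_out --increments '[[[0, 0, 0.5], [0, 0, 0], 0], [[0, 0, 0.25], [0, 0, 0], 0], [[0, 0, 0], [0, 0, 0], 0], [[0, 0, 0], [0, 0, 0], 0]]'

```text
t: 42.25
tool_pos: [0.5429, -0.3352, 0.2626]
tool_rot: [-0.343, 1.543, 0.344]
contact_force: [-1.2, 1.6, -2.0]
opening: 0.0148
```

Run:
```python
from h import *
st(); snap("v5")
```

```text
t 42.25 tcp [ 0.5429 -0.3352  0.2626] grasp [ 0.543  -0.3351  0.1076] jawyaw 0.438 xdir [ 0.     0.001 -1.   ] q6 -1.11 F [-1.2  1.6 -2. ] M [ 0.02 -0.    0.05] open 0.0148
```

View pics/v5_wrist.png

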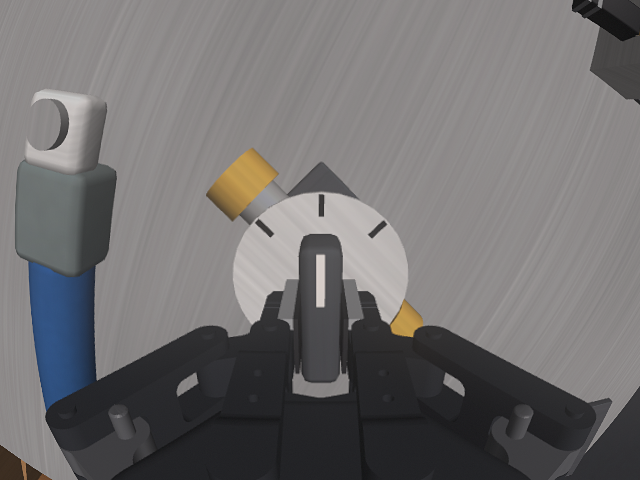

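Handle points at the half-open tick. Release and lift.

Request:
carry_out --increments '[[[0, 0, 0], [0, 0, 0], 0.5], [[0, 0, 0], [0, 0, 0], 0.5], [[0, 0, 0], [0, 0, 0.3], 0.5], [[0, 0, 0], [0, 0, 0.8], 0.5], [[0, 0, 0], [0, 0, 1], 0.5], [[0, 0, 0], [0, 0, 1], 0.5], [[0, 0, 0], [0, 0, 1], 0.5], [[0, 0, 0], [0, 0, 1], 0.5]]'

```text
t: 43.1
tool_pos: [0.5429, -0.3349, 0.3727]
tool_rot: [-0.343, 1.542, 0.342]
contact_force: [0.6, -0.2, 0.3]
opening: 0.0428
```

Run:
```python
from h import *
st(); c,im,d=snap("v6")["wrist"]
bar(cloud(c,d,"wrist"),.103,.115,.543,-.335,.045)
s=snap("v6",("top","scene")); import pickle
for n in s:
    c,im,d=s[n]; P=cloud(c,d,n); print(n); bar(P,.103,.12,.543,-.335,.045); bar(P,.128,.145,.52,.2976,.04)
c,im,d=s["top"]
for k in range(4): seated(c,d,k,"top")
cv2.imwrite("pics/v6c.png",cv2.resize(im[80:340,130:600],(800,442),interpolation=2))
```

```text
t 43.10 tcp [ 0.5429 -0.3349  0.3727] grasp [ 0.5432 -0.335   0.2177] jawyaw 0.437 xdir [ 0.002 -0.    -1.   ] q6 -1.11 F [ 0.6 -0.2  0.3] M [0.02 0.03 0.02] open 0.0428
n 2020 rect centre [ 0.5418 -0.335 ] size [0.0159 0.0585] mean [ 0.5415 -0.3334] axis yaw -1.121 z med 0.1080 rms [0.0577 0.0156]
toph.py:54: RuntimeWarning: Mean of empty slice.
  mu=Q.mean(0); U,S,V=np.linalg.svd(Q-mu,full_matrices=False)
  ret = um.true_divide(
Traceback (most recent call last):
  File "h.py", line 56, in bar
    print("n",len(Q),"rect centre",np.round(cc,4),"size",np.round(sz,4),"mean",np.round(mu,4),"axis yaw %.3f"%np.arctan2(V[0,1],V[0,0]),"z med %.4f"%np.median(z), "rms",np.round(S/np.sqrt(len(Q))*np.sqrt(12),4))
                                                                                                                         ~^^^^^
IndexError: index 0 is out of bounds for axis 0 with size 0
```

View pics/v6_wrist.png

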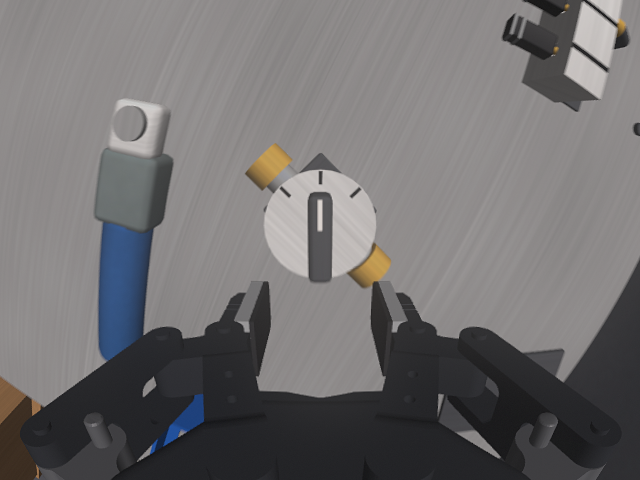

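Run:
```python
from h import *
import pickle
s=snap("v7",("top","scene"))
for n in s:
    c,im,d=s[n]; P=cloud(c,d,n); print(n); bar(P,.128,.145,.52,.2976,.04)
c,im,d=s["top"]
for k in range(4): seated(c,d,k,"top")
cv2.imwrite("pics/v7c.png",cv2.resize(im[80:340,130:600],(800,442),interpolation=2))
st()
```

```text
top
n 188 rect centre [0.5218 0.2972] size [0.0179 0.0555] mean [0.5214 0.2964] axis yaw 1.814 z med 0.1348 rms [0.0556 0.016 ]
scene
n 265 rect centre [0.5211 0.2982] size [0.0175 0.0554] mean [0.5225 0.3   ] axis yaw 1.816 z med 0.1336 rms [0.0561 0.0159]
port 0 n 38 tilt 0.167 front x -0.0039 rear x -0.0428 root x -0.0021 (0=mouth) z 0.0442 from rear 0.0044 lat -0.0002
port 1 n 48 tilt 0.174 front x -0.0036 rear x -0.0473 root x -0.0017 (0=mouth) z 0.0447 from rear -0.0001 lat 0.0004
port 2 n 39 tilt 0.207 front x -0.0040 rear x -0.0459 root x -0.0017 (0=mouth) z 0.0454 from rear 0.0013 lat 0.0007
port 3 n 49 tilt 0.142 front x -0.0030 rear x -0.0458 root x -0.0015 (0=mouth) z 0.0441 from rear 0.0013 lat 0.0000
t 43.35 tcp [ 0.5427 -0.3348  0.3696] grasp [ 0.5426 -0.3346  0.2146] jawyaw 0.437 xdir [-0.     0.001 -1.   ] q6 -1.11 F [-0.3 -0.5 -1.5] M [ 0.01 -0.03  0.04] open 0.0428
```

View pics/v7c.png

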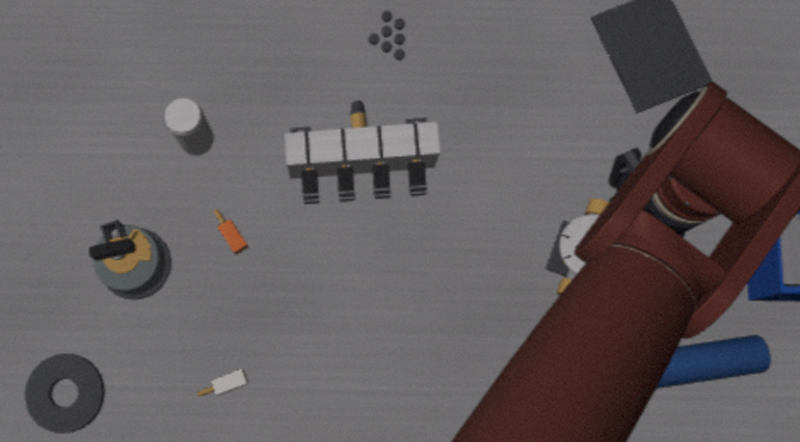

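```bash
python3 -c "
from station import *
print(finish_job())"
```

```text
the job is handed in; nothing more can be done
None
```

The job is handed in at about 43 s of robot time, with all three steps done in order. No verdict is reported.

- **Wing screw:** I turned it back until it hit its stop, then forward to its end stop. The ball afterwards measured about 65 mm up, so it had dropped. The bar's final angle agrees with fully tight in all three cameras.
- **Plugs:** All four black plugs are in ports of their own, each pressed in until it met 12 to 22 N. After release each one sags by about 0.15 rad, because the pin fits loosely. This leaves the foot of the pin about 2 mm out and 2.5 mm low, roughly 3.5 mm from the mouth against the 6 mm allowed. I left them like that. The wrist and top cameras agree to about 2 mm. The one odd value is a coarse top-camera reading of port 0's rear edge, 4 mm off the rest.
- **Valve:** I checked the plugs again with the top and scene cameras, then opened it. The handle reads about 0.80 rad against a target of 0.785, and it points at the half-open tick.
- **Left alone:** The flange, grinder and can, and the orange and white look-alikes, were not touched. The gripper is clear, with nothing held.

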